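# Build two pressing packs in the right order

### The arm

A 6-joint arm with a two-finger parallel gripper is mounted at the origin on a cart in front of the work surface, level with it; the furniture and walls round the work are solid. World frame = base frame: x ahead of the robot, y to its left, z up, the work surface at z = 0. Lengths are in mm, angles in rad, forces in N, time in s.
With the tool pointing down it reaches from about 300 to 775 mm from the base axis. Payload 14.6 kg.
Tool frame: the origin (TCP) lies midway between the tips of the shut fingers; the grasp point (between the pads) lies 19 mm behind it; z points along the fingers, y is the direction in which the jaws open and shut (so a half turn about z gives the same grasp; the last joint's range is limited). The gripper opens to 94 mm and grips with 3 to 60 N. Pads are 16 mm wide; open, the fingers measure 119 mm over their backs; the gripper's body (75 mm by 177 mm) begins 78 mm behind the grasp point.
Start: joints at [1.114, 0.3, 1.521, -0, 1.321, -0.067], TCP at [208.998, 508.733, 205.446] pointing down, gripper open.
Joint ranges: [-3.03, 3.03], [-0.79, 2.21], [0.23, 2.52], [-1.04, 4.18], [0, 3.07], [-2.55, 2.55]. Speed limits (rad/s): [2.22, 2.22, 2.57, 3.14, 3.14, 3.14].

### API

Orientations are given as [roll, pitch, yaw] about the fixed x, y, z axes, in that order (R = Rz(yaw) Ry(pitch) Rx(roll)).
In Python, from cell import manip, camera gives the robot as it stands. The module is installed in compiled form; this text tells all that it offers.
- The arm moves only by the tool jog_arm, never from a script. Its argument "commands" is a list of rows, each a list of 7 numbers: the shift along the world's x, y, z in units of 1 m (1.0 is 1 m), then the turn, a rotation vector about the world's x, y, z in units of 120 degrees (1.0 is 120 degrees), then the opening, from 0 (shut) to 1 (fully open). In form: [[x, y, z, ax, ay, az, grip], ...]. A call has exactly 10 rows; each row is the pose to reach, as a shift and turn from the pose commanded when the call began; what a row does not reach only later rows make up. A row lasts 1/8 s, in which the tool goes at most 62.5 mm and 10.7 degrees, less where a joint would pass 70% of its speed; a pose out of reach is approached as far as the arm can. A call with a number of a shift or a turn outside -1 to 1 is refused whole. A call with a gripper value outside its range is refused whole. The fingers move at their own pace and stop on an object; "grip_force" is the grip in N (left out, the last holds). Time passes only in rows, so rows that repeat a pose let the fingers close, or fill a call up. It gives the time, the measured TCP pose, the force and the opening at its end, in the units of the state.
- manip.read_state(): the state, without advancing time (a new reading comes with each control period).
- camera(name): name is "scene" or "top" or "wrist"; returns a dict with "pixels" (384x512x3 uint8, blue, green, red), "vertical_fov" (degrees; the focal length in pixels is half the picture's height over the tangent of half this angle, whatever the lens; pixels are square), "cx", "cy" (the principal point, pixels), "k1" (the pictures are not rectified: a ray, as slopes to the right and down, at radius r is drawn at 1 + k1 r^2 times it, then the intrinsics apply), "rvec" (rotation vector, rad) and "tvec" (3), from world to camera coordinates, as OpenCV has them. Camera axes: x right, y down, z forward; pixel columns grow to the right and rows downward; lengths in mm; the calibration is good to about 2 mm. A picture is of the moment at which its call begins. There is no depth.
- manip.sign_off(): hands the job in, once; it reports no verdict.
The state is a dict: "clock": time; "joints": joint angles; "qd": joint speeds; "effort": joint torques, N m; "eef_pos": TCP position; "eef_rot": TCP orientation; "wrist_force": force on the tool from outside, world axes, zero at the start; "moment": the same for the moment, N m; "finger_gap": finger opening in mm.
Only numpy, scipy, OpenCV 4.12 (cv2) and the standard library are available. Lean on these libraries where they do the work, as an engineer would, in place of code of your own. Each camera call takes 0.05 s, during which the arm holds its last target.

### The job

Set up the two pressing packs for a dry run. On the board with the blue stops lay the wide pale piece in the outline, the oak block flat on top of it, and stand the black tin upright on the oak block as the weight; on the board with the red stops lay the dark walnut strip in the outline and the black case flat on top of it. Lay every piece centred on what is under it with its long side along the board, and leave the amber jar standing where it is.

Things in the scene. Friction and masses are not known exactly. Their poses are not given: they have to be found in the camera images.
- blue_board_mark (a point): pressing board with blue stops: a flat plywood board 130 x 200 x 12 mm, fixed to the bench, with a blue painted stop (16 mm wide, 12 mm above the board) across each end of its long side and a thin blue outline 60 x 90 mm in the middle. The point is the centre of that outline, on the board's top face (12 mm above the bench); y runs along the board's 200 mm length (and the outline's 90 mm), x along its 130 mm width, z up.
- red_board_mark (a point): pressing board with red stops: the same plywood board with red stops and a narrow red outline 34 x 140 mm in the middle. The point is the centre of that outline, on the board's top face (12 mm above the bench); y runs along the board's 200 mm length (and the outline's 140 mm), x along its width, z up.
- pale_piece_mid (a point): pale piece: wide flat off-cut of pale, almost cream wood, 60 x 90 x 19 mm (x, y, z), 0.08 kg, lying flat on the bench (like every piece it may start in front of, beside or inside the two picture-frame-like wooden frames stacked on the bench, which are fixed and 66 mm high). The point is its centre, 9.5 mm above its underside; y runs along its 90 mm length.
- oak_block_mid (a point): oak block: small mid-brown wooden block, 40 x 70 x 22 mm (x, y, z), about 0.1 kg, lying flat. The point is its centre, 11 mm above its underside; y runs along its 70 mm length.
- black_tin_mid (a point): black tin: plain round black tin, 54 mm in diameter and 50 mm high, about 0.4 kg, standing upright, used as a weight. The point is its centre, 25 mm above its underside; z is its axis, up.
- walnut_strip_mid (a point): walnut strip: long narrow off-cut of dark brown wood, 34 x 140 x 18 mm (x, y, z), 0.08 kg, lying flat. The point is its centre, 9 mm above its underside; y runs along its 140 mm length.
- black_case_mid (a point): black case: small rectangular black case, 60 x 90 x 40 mm (x, y, z), about 0.4 kg, lying on its broad face, closed, used as a weight. The point is its centre, 20 mm above its underside; y runs along its 90 mm length.
- amber_bottle_mid (a point): amber jar: round amber jar with a black cap, 46 mm in diameter, 59 mm high, 0.2 kg, standing upright; not part of the job. The point is its centre, 29.5 mm above its underside.

How it is judged:
By the outcome, as a careful person would: the job done as asked, in the order asked, and still so for the second after the job is handed in, with the robot touching nothing.
It also fails if it takes over 136 s, if anything falls off the work surface, if the arm or the gripper's body presses on something with over 40 N, if the wrist force passes 120 N, or if a joint passes its speed limit or range.

## Working session

There is one attempt and no reset: what is moved stays moved. The work goes in short steps, Python scripts to look and compute and a tool call to move; the robot and the scene stay as the last step left them, time stands still between calls to the robot, and variables do not carry over. Pictures are saved under pics/ and viewed, and the job is handed in when it is done.

Besides the shell and the picture viewer there is one more tool, called after ">>>" as a command line: name --pt "numbers of a row" for each row, then --argument value for the rest. jog_arm: Moves the arm, as the interface text tells. Its arguments: {"type":"object","properties":{"commands":{"type":"array","items":{"type":"array","items":{"type":"number"}}},"grip_force":{"type":"number"}},"required":["commands"]}

```bash
mkdir -p pics
cat > h.py <<'E'
import numpy as np, cv2
from cell import manip, camera
def shot(name,fn):
    c=camera(name); np.save('pics/'+fn+'.npy',c,allow_pickle=True); cv2.imwrite('pics/'+fn+'.png',c['pixels']); return c
def load(fn): return np.load('pics/'+fn+'.npy',allow_pickle=True).item()
def K(c):
    h,w=c['pixels'].shape[:2]; f=h/2/np.tan(np.radians(c['vertical_fov'])/2)
    return np.array([[f,0,c['cx']],[0,f,c['cy']],[0,0,1]])
def ray(c,uv):
    uv=np.asarray(uv,float).reshape(-1,1,2)
    p=cv2.undistortPointsIter(uv,K(c),np.array([c['k1'],0,0,0.]),None,None,(3,50,1e-9)).reshape(-1,2)
    R=cv2.Rodrigues(np.array(c['rvec'],float))[0]; t=np.array(c['tvec'],float).reshape(3)
    d=np.c_[p,np.ones(len(p))]@R; return -R.T@t,d
def onz(c,uv,z):
    o,d=ray(c,uv); return o+d*((z-o[2])/d[:,2])[:,None]
def proj(c,P):
    return cv2.projectPoints(np.asarray(P,float).reshape(-1,1,3),np.array(c['rvec'],float),np.array(c['tvec'],float),K(c),np.array([c['k1'],0,0,0.]))[0].reshape(-1,2)
E
python3 - <<'E'
from h import *
for n in ('scene','top','wrist'):
    c=shot(n,n+'0'); print(n,c['vertical_fov'],c['k1'],c['cx'],c['cy'],ray(c,[256,192])[0], ray(c,[256,192])[1])
print(manip.read_state())
E
```

```text
scene 44.61514599381479 -0.08297654234040586 259.99941395969984 184.70555855897894 [-380.24383322 -563.36689019  685.20973464] [[ 0.71357691  0.45006252 -0.53718502]]
top 50.825062823275836 -0.1085083252417162 251.31728211051217 192.74614719247413 [ 384.31843809  -22.00836478 1360.74973694] [[ 0.1208424  -0.01366434 -0.99264701]]
wrist 68.93028803177499 -0.07092696383837264 253.74441395922648 194.821149690701 [137.57863165 537.00167563 383.2317888 ] [[ 0.23716337 -0.08955402 -0.96741943]]
{'clock': 0.15, 'joints': array([ 1.11441436e+00,  3.00304884e-01,  1.52139758e+00, -8.62004294e-06,
        1.32066995e+00, -6.65959876e-02]), 'qd': array([ 0.0011792 , -0.0014535 , -0.00147902,  0.00016047, -0.00082192,
       -0.00041902]), 'effort': array([ 3.62627625e-04, -5.31959581e+01, -3.52822137e+01,  7.08054076e-02,
        2.35871488e-02, -3.90048501e-05]), 'eef_pos': array([208.9200671 , 508.58582964, 205.05513281]), 'eef_rot': array([-3.14081406e+00, -4.35589976e-05,  2.75180880e+00]), 'wrist_force': array([-0.35680294,  0.36810871,  0.65170351]), 'moment': array([0.06780635, 0.02913587, 0.03308318]), 'finger_gap': 94.05250636082228}
```

View pics/scene0.png

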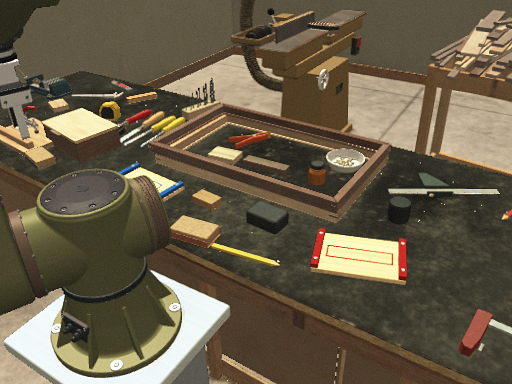

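View pics/top0.png

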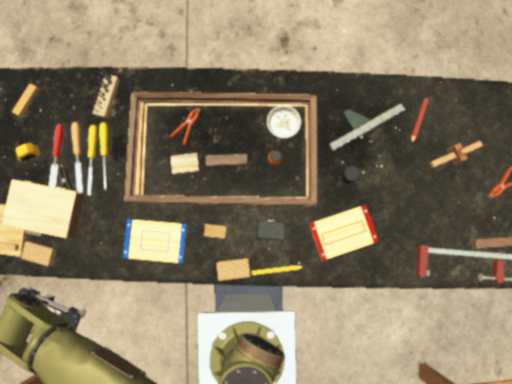

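View pics/wrist0.png

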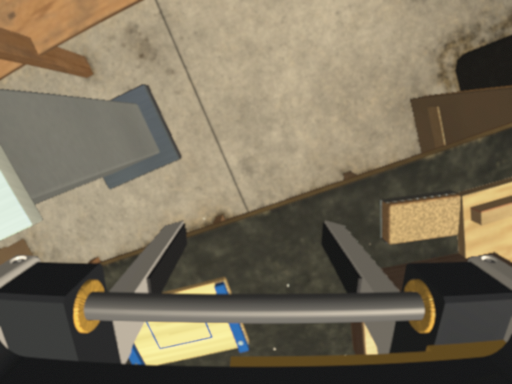

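The top view shows all of it. The pale piece (185,163), walnut strip (226,160) and jar (274,158) are inside the frame. The oak block is at (214,231), the case at (271,230) and the tin at (351,174). The blue board is at (155,241) and the red board at (343,232).

Run:
```python
from h import *
c=load('top0'); im=c['pixels']
big=cv2.resize(im[85:285,110:390],None,fx=2.8,fy=2.8,interpolation=cv2.INTER_CUBIC); cv2.imwrite('pics/topbig.png',big)
hsv=cv2.cvtColor(im,cv2.COLOR_BGR2HSV)
for n,p in dict(pale=(185,163),wal=(226,160),jar=(274,158),oak=(214,231),case=(271,230),tin=(351,174),bg=(300,230),blue=(127,240),red=(317,240),blueb=(155,241)).items():
    print(n,im[p[1],p[0]],hsv[p[1],p[0]])
```

```text
pale [179 230 242] [ 24  66 242]
wal [117 149 177] [ 16  86 177]
jar [85 98 96] [35 34 98]
oak [116 187 229] [ 19 126 229]
case [87 97 96] [33 26 97]
tin [76 83 82] [34 22 83]
bg [50 62 67] [21 65 67]
blue [211 123  52] [107 192 211]
red [ 35  45 220] [  2 214 220]
blueb [186 247 253] [ 27  68 253]
```

View pics/topbig.png

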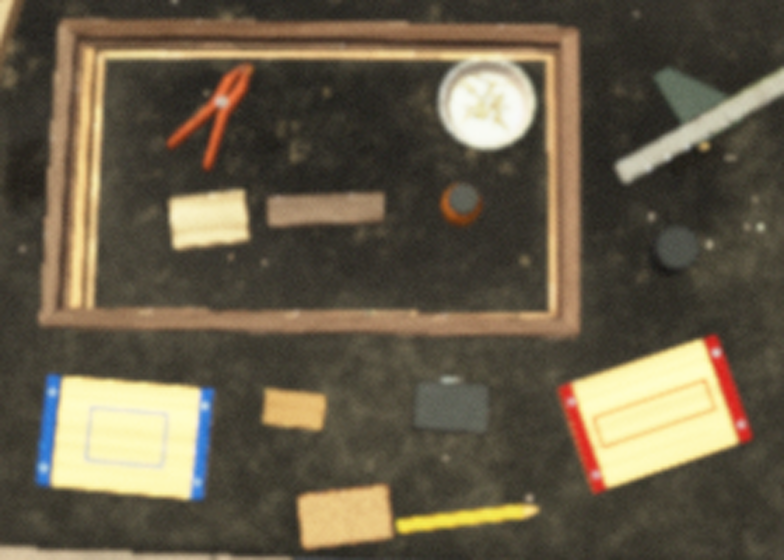

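```bash
cat >> h.py <<'E'
def meas(c,mask,p,z,show=None):
    n,l,s,ce=cv2.connectedComponentsWithStats(mask.astype(np.uint8),connectivity=4)
    k=l[int(p[1]),int(p[0])]
    if k==0: print('seed miss'); return None
    cn=max(cv2.findContours((l==k).astype(np.uint8),cv2.RETR_EXTERNAL,cv2.CHAIN_APPROX_NONE)[0],key=cv2.contourArea).reshape(-1,2)
    w=onz(c,cn.astype(float),z)[:,:2]
    r=cv2.minAreaRect(w.astype(np.float32))
    b=cv2.boxPoints(r); e1=b[1]-b[0]; e2=b[2]-b[1]
    e=e1 if np.linalg.norm(e1)>np.linalg.norm(e2) else e2
    a=np.degrees(np.arctan2(e[1],e[0]))%180
    m=cv2.moments(w.astype(np.float32).reshape(-1,1,2)); cent=(m['m10']/m['m00'],m['m01']/m['m00'])
    return np.round(r[0],1),np.round(sorted(r[1]),1),round(a,1),np.round(cent,1)
E
python3 - <<'E'
from h import *
c=load('top0'); im=c['pixels']; hsv=cv2.cvtColor(im,cv2.COLOR_BGR2HSV); H,S,V=[hsv[...,i].astype(int) for i in range(3)]
for n,p,z,m in [('pale',(185,163),19,V>150),('walnut',(226,160),18,(V>118)),('oak',(214,231),22,V>150),
 ('case',(271,230),40,(V>78)&(S<48)),('tin',(351,174),50,(S<42)&(V<105)&(V>66)),
 ('blueboard',(140,228),12,(V>150)),('redboard',(330,225),12,(V>150)),
 ]: print(n,meas(c,m,p,z))
# stops
for n,m in (('blue',(H>95)&(H<120)&(S>130)),('red',((H<6)|(H>174))&(S>170))):
    k,l,s,ce=cv2.connectedComponentsWithStats(m.astype(np.uint8))
    for i in range(1,k):
        if s[i,4]>60:
            q=ce[i]; ys,xs=np.where(l==i); print(n,s[i],ce[i],meas(c,m,(xs[len(xs)//2],ys[len(xs)//2]),24))
E
```

```text
pale (array([651.6, 201.2]), array([63.3, 95.1]), np.float32(95.2), array([651.5, 201.5]))
walnut (array([660.9,  58.8]), array([ 35. , 136.3]), np.float32(91.1), array([661.3,  59.6]))
oak (array([420.6,  97.9]), array([42.6, 72.4]), np.float32(82.8), array([420.6,  98.1]))
case (array([424.3, -86.1]), array([62.5, 89. ]), np.float32(84.1), array([422. , -85.7]))
tin (array([ 603.1, -359. ]), array([43.6, 47. ]), np.float32(89.0), array([ 602.1, -358.6]))
blueboard (array([391.6, 303.7]), array([135.7, 202. ]), np.float32(84.3), array([391.4, 303.5]))
redboard (array([ 407.9, -330.7]), array([134.7, 205.7]), np.float32(107.0), array([ 407.9, -330.8]))
blue [124 226   6  25 104] [126.46153846 237.96153846] (array([401.1, 393.4]), array([14.8, 79.3]), np.float32(173.3), array([401.2, 393.4]))
blue [180 231   5  25  79] [182.07594937 243.26582278] (array([382.2, 206.4]), array([10.9, 79.6]), np.float32(174.1), array([381.4, 206.7]))
red [ 53 125  10  31 168] [ 58.10119048 140.61309524] (array([742.4, 644.9]), array([ 22.6, 108. ]), np.float32(173.7), array([740.7, 644.9]))
red [365 212  11  24 102] [370.07843137 223.24509804] (array([ 434.4, -419.1]), array([15.2, 76.5]), np.float32(16.8), array([ 435.1, -418.9]))
red [312 230  11  24  82] [317.3902439  241.86585366] (array([ 378.6, -239. ]), array([12.6, 76.7]), np.float32(16.8), array([ 376.6, -240. ]))
```

Run:
```python
from h import *
c=load('wrist0'); T=np.array([209,508.6,0]); a=2.7518; x=np.array([np.cos(a),np.sin(a),0]); y=np.array([np.sin(a),-np.cos(a),0])
for z in (0,40,205):
  for d in (-60,0,60,120,200,300): print(z,d,proj(c,T+x*d+[0,0,z])[0].round(), proj(c,T+x*d+y*47+[0,0,z])[0].round())
```

```text
0 -60 [255. 216.] [287. 216.]
0 0 [255. 176.] [288. 176.]
0 60 [255. 132.] [290. 132.]
0 120 [255.  85.] [291.  85.]
0 200 [255.  18.] [292.  18.]
0 300 [255. -69.] [294. -68.]
40 -60 [255. 227.] [290. 227.]
40 0 [255. 182.] [292. 182.]
40 60 [255. 133.] [294. 133.]
40 120 [255.  81.] [295.  81.]
40 200 [255.   6.] [297.   6.]
40 300 [255. -91.] [299. -90.]
205 -60 [255. 308.] [317. 308.]
205 0 [255. 234.] [323. 234.]
205 60 [255. 146.] [329. 147.]
205 120 [255.  44.] [335.  45.]
205 200 [ 256. -104.] [ 340. -101.]
205 300 [ 255. -207.] [ 326. -198.]
```

>>> jog_arm --pt "0.182 -0.205 -0.055 0 0 -0.612 1" --pt "0.182 -0.205 -0.055 0 0 -0.612 1" --pt "0.182 -0.205 -0.055 0 0 -0.612 1" --pt "0.182 -0.205 -0.055 0 0 -0.612 1" --pt "0.182 -0.205 -0.055 0 0 -0.612 1" --pt "0.182 -0.205 -0.055 0 0 -0.612 1" --pt "0.182 -0.205 -0.055 0 0 -0.612 1" --pt "0.182 -0.205 -0.055 0 0 -0.612 1" --pt "0.182 -0.205 -0.055 0 0 -0.612 1" --pt "0.182 -0.205 -0.055 0 0 -0.612 1" --grip_force 25

```text
clock: 1.4
eef_pos: [390.9, 303.8, 150.4]
eef_rot: [-3.142, 0.0, 1.472]
wrist_force: [0.4, 0.1, 0.0]
finger_gap: 94.1
```

Run:
```python
from h import *
s=manip.read_state(); print(s['clock'],s['eef_pos'],np.degrees(s['eef_rot']),s['wrist_force'])
shot('wrist','w1')
```

```text
1.4 [390.91393653 303.79005519 150.40213418] [-1.79995476e+02  4.41246475e-03  8.43548955e+01] [0.38472122 0.07312576 0.03162107]
```

View pics/w1.png

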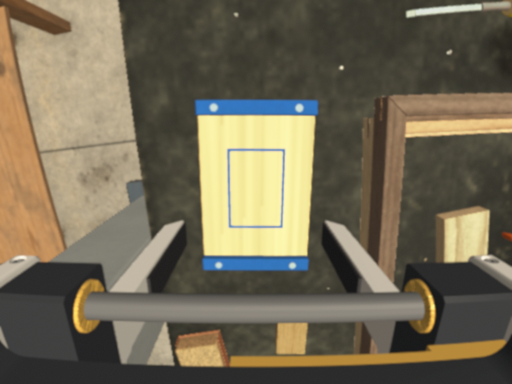

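The blue board is fully visible. Its outline has corners near (229,150), (284,150), (282,227) and (229,227), and the stops are at rows 107 and 263.

```bash
cat >> h.py <<'E'
def hsvof(c):
    h=cv2.cvtColor(c['pixels'],cv2.COLOR_BGR2HSV); return [h[...,i].astype(int) for i in range(3)]
def blobs(c,m,z,amin=40):
    k,l,s,ce=cv2.connectedComponentsWithStats(m.astype(np.uint8))
    for i in range(1,k):
        if s[i,4]>amin:
            ys,xs=np.where(l==i); print(s[i],meas(c,m,(xs[0],ys[0]),z))
E
python3 - <<'E'
from h import *
c=load('w1'); H,S,V=hsvof(c)
print(onz(c,[(229,150),(284,150),(282,227),(229,227)],12).round(1))
m=(H>95)&(H<125)&(S>60); blobs(c,m,12,60)
print('stops'); blobs(c,m,24,500)
b=(V>150)&(S>30); print('board',meas(c,b|m,(256,130),12))
E
```

```text
[[366.7 348.1  12. ]
 [428.4 342.   12. ]
 [419.5 249.6  12. ]
 [355.5 255.9  12. ]]
[ 194   99  125   17 1899] (array([401.8, 392.3]), array([ 16.9, 135.7]), np.float32(173.9), array([401.9, 392.1]))
[228 149  57  78 205] (array([391.8, 300.2]), array([63.7, 93.6]), np.float32(83.5), array([397.9, 336.4]))
[ 202  256  108   15 1493] (array([382.5, 204. ]), array([ 20.1, 135.7]), np.float32(174.3), array([381.2, 203.9]))
stops
[ 194   99  125   17 1899] (array([401.7, 391.8]), array([ 16.2, 130.6]), np.float32(173.9), array([401.7, 391.6]))
[ 202  256  108   15 1493] (array([383.1, 210.7]), array([ 19.3, 130.6]), np.float32(174.3), array([381.8, 210.5]))
board (array([392. , 297.1]), array([135.7, 207.7]), np.float32(84.1), array([391.7, 297.6]))
```

>>> jog_arm --pt "0.26 -0.102 0 0 0 0.091 1" --pt "0.26 -0.102 0 0 0 0.091 1" --pt "0.26 -0.102 0 0 0 0.091 1" --pt "0.26 -0.102 0 0 0 0.091 1" --pt "0.26 -0.102 0 0 0 0.091 1" --pt "0.26 -0.102 0 0 0 0.091 1" --pt "0.26 -0.102 0 0 0 0.091 1" --pt "0.26 -0.102 0 0 0 0.091 1" --pt "0.26 -0.102 0 0 0 0.091 1" --pt "0.26 -0.102 0 0 0 0.091 1"

```text
clock: 2.7
eef_pos: [650.8, 202.0, 150.7]
eef_rot: [3.141, -0.0, 1.661]
wrist_force: [1.2, 0.4, -0.4]
finger_gap: 94.1
```

Run:
```python
from h import *
s=manip.read_state(); print(s['clock'],s['eef_pos'],np.degrees(s['eef_rot']),s['wrist_force'])
c=shot('wrist','w2')
H,S,V=hsvof(c)
for z in (19,): print(proj(c,[[651,201,19]]), meas(c,V>130,proj(c,[651,201,19])[0],z))
```

```text
2.7 [650.75721178 202.00871467 150.70651757] [ 1.79986553e+02 -5.01519517e-04  9.51740180e+01] [ 1.20666489  0.38215479 -0.35515084]
[[254.41224104 188.35023238]] (array([652.7, 200.5]), array([60.8, 90.7]), np.float32(95.2), array([652.6, 200.4]))
```

View pics/w2.png

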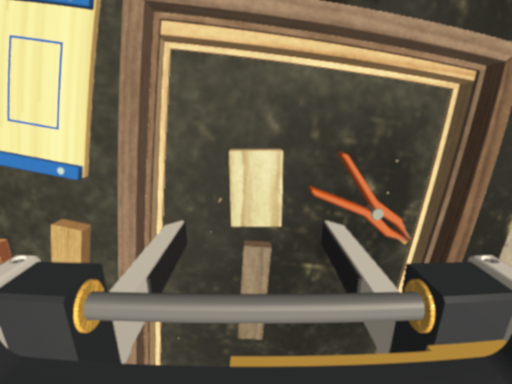

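>>> jog_arm --pt "0.002 -0.0015 -0.03 0 0 0 0.84" --pt "0.002 -0.0015 -0.07 0 0 0 0.84" --pt "0.002 -0.0015 -0.11 0 0 0 0.84" --pt "0.002 -0.0015 -0.135 0 0 0 0.84" --pt "0.002 -0.0015 -0.145 0 0 0 0.84" --pt "0.002 -0.0015 -0.145 0 0 0 0.84" --pt "0.002 -0.0015 -0.145 0 0 0 0.4" --pt "0.002 -0.0015 -0.145 0 0 0 0.4" --pt "0.002 -0.0015 -0.145 0 0 0 0.4" --pt "0.002 -0.0015 -0.145 0 0 0 0.4" --grip_force 20

```text
clock: 4.0
eef_pos: [653.4, 200.4, 6.5]
eef_rot: [3.14, -0.0, 1.661]
wrist_force: [-1.2, -0.3, 6.7]
finger_gap: 59.8
```

>>> jog_arm --pt "0 0 0.03 0 0 0 0.4" --pt "0 0 0.08 0 0 0 0.4" --pt "0 0 0.12 0 0 0 0.4" --pt "-0.04 0.015 0.12 0 0 -0.01 0.4" --pt "-0.09 0.035 0.12 0 0 -0.03 0.4" --pt "-0.14 0.055 0.12 0 0 -0.05 0.4" --pt "-0.19 0.073 0.12 0 0 -0.07 0.4" --pt "-0.23 0.088 0.12 0 0 -0.08 0.4" --pt "-0.261 0.1 0.11 0 0 -0.0925 0.4" --pt "-0.261 0.1 0.09 0 0 -0.0925 0.4"

```text
clock: 5.25
eef_pos: [390.7, 301.2, 96.0]
eef_rot: [3.14, -0.001, 1.469]
wrist_force: [0.4, 0.2, -0.8]
finger_gap: 60.0
```

Run:
```python
from h import *
s=manip.read_state(); print(s['clock'],s['eef_pos'],np.degrees(s['eef_rot']),s['wrist_force'])
c=shot('wrist','w3')
```

```text
5.25 [390.68788123 301.22181937  96.00114516] [ 1.79928300e+02 -7.00839829e-02  8.41478992e+01] [ 0.42565523  0.24222559 -0.79687422]
```

View pics/w3.png

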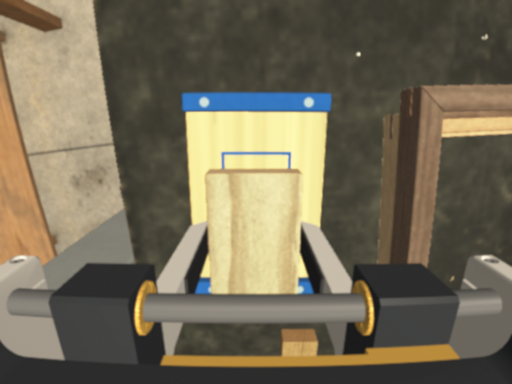

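The held piece hangs over the board: its far top edge is at about (208..300, 172), and the outline's far edge at (222..291, 153). I'll measure both.

Run:
```python
from h import *
c=load('w3'); im=c['pixels']; cv2.imwrite('pics/w3c.png',cv2.resize(im[90:200,170:340],None,fx=4.5,fy=4.5,interpolation=cv2.INTER_CUBIC))
H,S,V=hsvof(c)
m=(H>95)&(H<125)&(S>60); blobs(c,m,12,60); blobs(c,m,24,500)
```

```text
[ 181   92  151   20 2736] (array([401.6, 392. ]), array([ 16.6, 136. ]), np.float32(174.2), array([401.6, 392.1]))
[222 152  69  16 180] (array([396.2, 339.5]), array([14.2, 64.2]), np.float32(174.1), array([392.1, 345.2]))
[194 278  17  17 238] (array([324.2, 209.9]), array([17.5, 19.9]), np.float32(84.7), array([324.9, 209.2]))
[299 278  16  17 210] (array([436.8, 198.4]), array([15.5, 21.9]), np.float32(93.1), array([436.7, 198.1]))
[ 181   92  151   20 2736] (array([401.5, 391.3]), array([ 15.8, 129.7]), np.float32(174.2), array([401.5, 391.4]))
```

View pics/w3c.png

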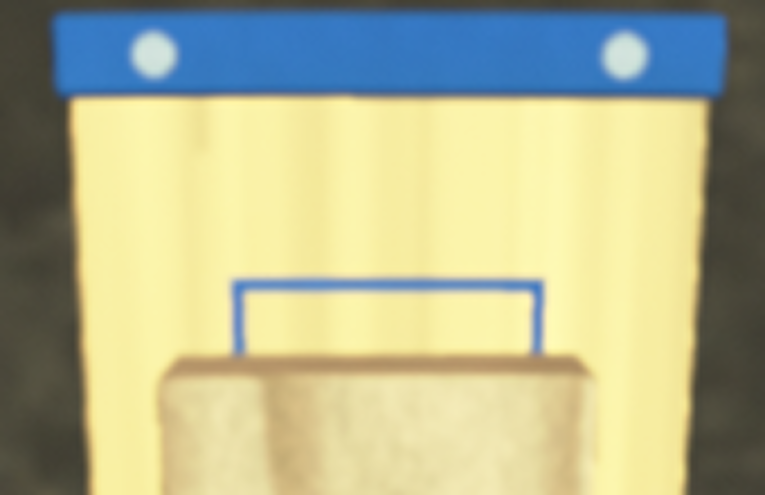

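Run:
```python
from h import *
c=load('w3')
a=onz(c,[(205.6,173.3),(302.7,173.3)],108.5); b=onz(c,[(209.6,168.9),(299.3,168.9)],89.5); o=onz(c,[(222.9,153.4),(289.8,153.4)],12)
for n,q in (('top',a),('bot',b),('outline',o)):
    e=q[1]-q[0]; print(n,q.round(1).tolist(),np.linalg.norm(e).round(1),'ang',(np.degrees(np.arctan2(e[1],e[0]))+90)%180)
    u=np.array([np.cos(np.radians(84.1)),np.sin(np.radians(84.1))]); m=q.mean(0)[:2]-u*45; print('  implied centre',m.round(1))
```

```text
top [[365.7, 347.9, 108.5], [424.0, 341.9, 108.5]] 58.6 ang 84.134031143715
  implied centre [390.2 300.2]
bot [[365.2, 347.3, 89.5], [424.9, 341.2, 89.5]] 60.1 ang 84.13638924799996
  implied centre [390.4 299.5]
outline [[366.1, 348.4, 12.0], [428.4, 342.1, 12.0]] 62.7 ang 84.15041686291175
  implied centre [392.6 300.5]
```

>>> jog_arm --pt "0.0015 0.0005 -0.03 0 0 0 0.4" --pt "0.0015 0.0005 -0.055 0 0 0 0.4" --pt "0.0015 0.0005 -0.07 0 0 0 0.4" --pt "0.0015 0.0005 -0.0765 0 0 0 0.4" --pt "0.0015 0.0005 -0.0775 0 0 0 0.4" --pt "0.0015 0.0005 -0.0775 0 0 0 0.4" --pt "0.0015 0.0005 -0.0775 0 0 0 0.8" --pt "0.0015 0.0005 -0.0775 0 0 0 0.8" --pt "0.0015 0.0005 -0.0775 0 0 0 0.8" --pt "0.0015 0.0005 -0.0775 0 0 0 0.8"

```text
clock: 6.55
eef_pos: [393.5, 300.7, 18.0]
eef_rot: [3.142, -0.0, 1.467]
wrist_force: [0.0, -0.4, -0.3]
finger_gap: 75.0
```

>>> jog_arm --pt "0 0 0.03 0 0 0 0.8" --pt "0 0 0.08 0 0 0 0.9" --pt "0 0 0.13 0 0 0 1" --pt "0 0 0.132 0 0 0 1" --pt "0 0 0.132 0 0 0 1" --pt "0 0 0.132 0 0 0 1" --pt "0 0 0.132 0 0 0 1" --pt "0 0 0.132 0 0 0 1" --pt "0 0 0.132 0 0 0 1" --pt "0 0 0.132 0 0 0 1"

```text
clock: 7.8
eef_pos: [393.5, 300.7, 149.9]
eef_rot: [-3.142, 0.0, 1.467]
wrist_force: [0.1, -0.4, -0.3]
finger_gap: 93.8
```

Run:
```python
from h import *
s=manip.read_state(); print(s['clock'],s['eef_pos'],np.degrees(s['eef_rot']),s['wrist_force'])
c=shot('wrist','w4'); im=c['pixels']; cv2.imwrite('pics/w4c.png',cv2.resize(im[90:280,170:340],None,fx=3.1,fy=3.1,interpolation=cv2.INTER_CUBIC))
H,S,V=hsvof(c)
m=(H>95)&(H<125)&(S>60); blobs(c,m,12,20); blobs(c,m,24,500)
b=(V>150)&(S>30); print('board',meas(c,b|m,(256,130),12))
```

```text
7.8 [393.49091909 300.7259431  149.89581461] [-1.79996399e+02  2.38657890e-03  8.40474485e+01] [ 0.10155846 -0.40108664 -0.34206726]
[ 191   96  125   17 1910] (array([401.7, 392.2]), array([ 16.8, 135.5]), np.float32(174.0), array([401.7, 392.4]))
[225 147  57   4  66] (array([396.7, 345.2]), array([ 3.4, 63. ]), np.float32(176.1), array([379.8, 346.6]))
[ 200  255  108   15 1452] (array([382.3, 203.1]), array([ 19.7, 135.5]), np.float32(173.9), array([382.4, 203.7]))
[ 191   96  125   17 1910] (array([401.6, 391.5]), array([ 16.2, 130.3]), np.float32(174.0), array([401.6, 391.8]))
[ 200  255  108   15 1452] (array([383. , 209.7]), array([ 19. , 130.4]), np.float32(173.9), array([383.1, 210.2]))
board (array([392.9, 308. ]), array([135.5, 186. ]), np.float32(84.0), array([393. , 308.3]))
```

View pics/w4c.png

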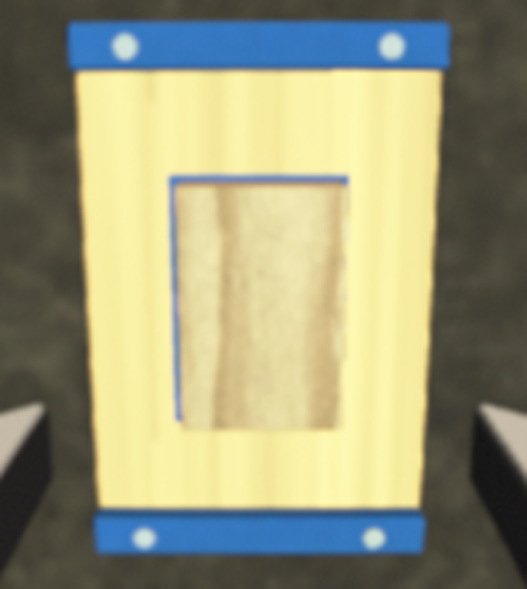

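Run:
```python
from h import *
c=load('w4'); f=lambda L:[(170+x/3.1-.3,90+y/3.1-.3) for x,y in L]
q=onz(c,f([(176,184),(348,184),(341,429),(181,429)]),31); print(q.round(1), q.mean(0))
# far outline line & board edges
print('outl',onz(c,f([(170,180),(347,180)]),12).round(1))
print('edges',onz(c,f([(86,250),(435,250)]),12).round(1), onz(c,f([(86,250),(435,250)]),12).mean(0))
s=onz(c,f([(125,46),(391,46),(144,538),(373,538)]),24); print('screws',s.round(1),s.mean(0))
```

```text
[[368.9 348.3  31. ]
 [427.3 342.2  31. ]
 [417.8 253.3  31. ]
 [359.2 259.4  31. ]] [393.29690355 300.82735948  31.        ]
outl [[364.9 348.2  12. ]
 [428.7 341.6  12. ]]
edges [[330.6 326.   12. ]
 [459.2 312.6  12. ]] [394.87535971 319.29782607  12.        ]
screws [[356.9 395.6  24. ]
 [446.1 386.3  24. ]
 [337.8 212.6  24. ]
 [427.1 203.3  24. ]] [391.98320117 299.44118771  24.        ]
```

The pale piece lies within about 1 mm of the outline (a thin blue line shows at the left and top), at 84.0°. Next is the oak.

>>> jog_arm --pt "0.027 -0.203 0 0 0 -0.01 1" --pt "0.027 -0.203 0 0 0 -0.01 1" --pt "0.027 -0.203 0 0 0 -0.01 1" --pt "0.027 -0.203 0 0 0 -0.01 1" --pt "0.027 -0.203 0 0 0 -0.01 1" --pt "0.027 -0.203 0 0 0 -0.01 1" --pt "0.027 -0.203 0 0 0 -0.01 1" --pt "0.027 -0.203 0 0 0 -0.01 1" --pt "0.027 -0.203 0 0 0 -0.01 1" --pt "0.027 -0.203 0 0 0 -0.01 1"

```text
clock: 9.1
eef_pos: [420.5, 97.8, 149.9]
eef_rot: [-3.142, 0.0, 1.446]
wrist_force: [-0.4, -0.2, 0.8]
finger_gap: 94.2
```

Run:
```python
from h import *
s=manip.read_state(); print(s['clock'],s['eef_pos'],np.degrees(s['eef_rot']),s['wrist_force'])
c=shot('wrist','w5')
H,S,V=hsvof(c)
p=proj(c,[420.6,98,22])[0]; print(p)
for t in (110,130,150): print(meas(c,V>t,p,22))
```

```text
9.1 [420.46540974  97.84758664 149.91861146] [-1.79995657e+02  3.69025131e-04  8.28572117e+01] [-0.42151211 -0.23064704  0.75208284]
[254.29802646 188.00621152]
(array([421.3,  98.6]), array([41.6, 73.4]), np.float32(83.4), array([421.4,  98.4]))
(array([421.6,  98.6]), array([40.5, 71.3]), np.float32(83.7), array([421.4,  98.7]))
(array([421.4,  98.6]), array([40. , 70.7]), np.float32(82.9), array([421.5,  98.4]))
```

View pics/w5.png

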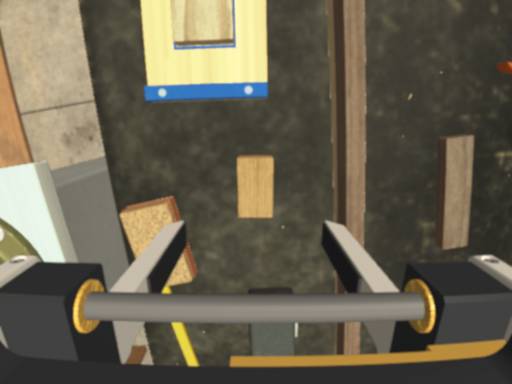

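>>> jog_arm --pt "0.001 0.001 -0.03 0 0 0.003 0.65" --pt "0.001 0.001 -0.07 0 0 0.003 0.65" --pt "0.001 0.001 -0.11 0 0 0.003 0.65" --pt "0.001 0.001 -0.135 0 0 0.003 0.65" --pt "0.001 0.001 -0.1445 0 0 0.003 0.65" --pt "0.001 0.001 -0.1445 0 0 0.003 0.65" --pt "0.001 0.001 -0.1445 0 0 0.003 0.2" --pt "0.001 0.001 -0.1445 0 0 0.003 0.2" --pt "0.001 0.001 -0.1445 0 0 0.003 0.2" --pt "0.001 0.001 -0.1445 0 0 0.003 0.2" --grip_force 20

```text
clock: 10.4
eef_pos: [421.9, 98.8, 6.1]
eef_rot: [3.141, -0.0, 1.452]
wrist_force: [-1.3, -0.1, 6.8]
finger_gap: 39.9
```

>>> jog_arm --pt "0 0 0.03 0 0 0 0.2" --pt "0 0 0.07 0 0 0 0.2" --pt "-0.004 0.03 0.09 0 0 0.007 0.2" --pt "-0.011 0.08 0.09 0 0 0.007 0.2" --pt "-0.018 0.13 0.09 0 0 0.007 0.2" --pt "-0.025 0.175 0.09 0 0 0.007 0.2" --pt "-0.0285 0.202 0.09 0 0 0.007 0.2" --pt "-0.0285 0.202 0.09 0 0 0.007 0.2" --pt "-0.0285 0.202 0.09 0 0 0.007 0.2" --pt "-0.0285 0.202 0.09 0 0 0.007 0.2"

```text
clock: 11.65
eef_pos: [393.2, 299.9, 95.5]
eef_rot: [3.142, 0.0, 1.466]
wrist_force: [-0.2, -0.9, -0.8]
finger_gap: 40.0
```

Run:
```python
from h import *
s=manip.read_state(); print(s['clock'],s['eef_pos'],np.degrees(s['eef_rot']),s['wrist_force'])
c=shot('wrist','w6'); im=c['pixels']; cv2.imwrite('pics/w6c.png',cv2.resize(im[90:290,170:340],None,fx=3,fy=3,interpolation=cv2.INTER_CUBIC))
```

```text
11.65 [393.243778   299.89459555  95.51952646] [1.79998382e+02 3.67997049e-03 8.39834756e+01] [-0.21848821 -0.94761827 -0.84969026]
```

View pics/w6c.png

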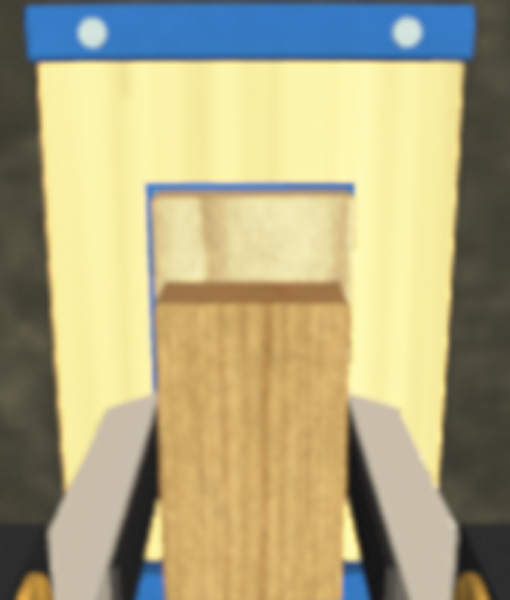

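Run:
```python
from h import *
c=load('w6'); f=lambda L:[(170+x/3-.3,90+y/3-.3) for x,y in L]
u=np.array([np.cos(np.radians(84)),np.sin(np.radians(84))])
for n,L,z,h in (('oaktop',[(157,303),(350,303)],111.4,35),('oakbot',[(165,283),(341,283)],89.4,35),('pale',[(151,194),(354,194)],31,45)):
    q=onz(c,f(L),z); e=q[1]-q[0]; print(n,q.round(1).tolist(),np.linalg.norm(e).round(1),np.degrees(np.arctan2(e[1],e[0])).round(1),(q.mean(0)[:2]-u*h).round(1))
```

```text
oaktop [[377.3, 335.7, 111.4], [415.7, 331.7, 111.4]] 38.6 -6.0 [392.9 298.9]
oakbot [[376.6, 334.8, 89.4], [416.1, 330.6, 89.4]] 39.7 -6.0 [392.7 297.9]
pale [[368.4, 348.6, 31.0], [426.8, 342.5, 31.0]] 58.7 -6.0 [392.9 300.8]
```

>>> jog_arm --pt "0 0.0015 -0.02 0 0 0 0.2" --pt "0 0.0015 -0.04 0 0 0 0.2" --pt "0 0.0015 -0.053 0 0 0 0.2" --pt "0 0.0015 -0.0575 0 0 0 0.2" --pt "0 0.0015 -0.0585 0 0 0 0.2" --pt "0 0.0015 -0.0585 0 0 0 0.2" --pt "0 0.0015 -0.0585 0 0 0 0.6" --pt "0 0.0015 -0.0585 0 0 0 0.6" --pt "0 0.0015 -0.0585 0 0 0 0.6" --pt "0 0.0015 -0.0585 0 0 0 0.6"

```text
clock: 12.95
eef_pos: [393.0, 302.3, 37.0]
eef_rot: [3.142, -0.0, 1.467]
wrist_force: [0.2, 0.5, -0.5]
finger_gap: 56.5
```

>>> jog_arm --pt "0 0 0.03 0 0 0 0.8" --pt "0 0 0.08 0 0 0 0.9" --pt "0 0 0.115 0 0 0 1" --pt "0 0 0.115 0 0 0 1" --pt "0 0 0.115 0 0 0 1" --pt "0 0 0.115 0 0 0 1" --pt "0 0 0.115 0 0 0 1" --pt "0 0 0.115 0 0 0 1" --pt "0 0 0.115 0 0 0 1" --pt "0 0 0.115 0 0 0 1"

```text
clock: 14.2
eef_pos: [393.0, 302.2, 151.9]
eef_rot: [-3.142, -0.0, 1.467]
wrist_force: [-0.7, -0.4, 0.7]
finger_gap: 93.7
```

Run:
```python
from h import *
s=manip.read_state(); print(s['clock'],s['eef_pos'],np.degrees(s['eef_rot']),s['wrist_force'])
c=shot('wrist','w7'); im=c['pixels']; cv2.imwrite('pics/w7c.png',cv2.resize(im[90:290,170:340],None,fx=3,fy=3,interpolation=cv2.INTER_CUBIC))
```

```text
14.2 [392.98846376 302.23111787 151.91899594] [-1.79997371e+02 -2.03106135e-04  8.40465021e+01] [-0.68115116 -0.3800002   0.71294669]
```

View pics/w7c.png

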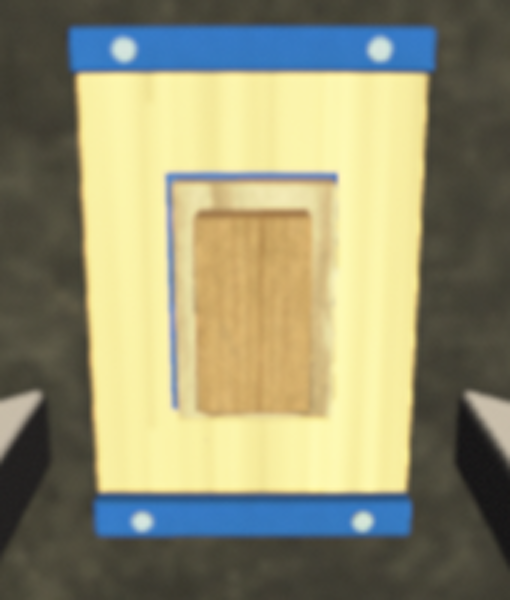

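Run:
```python
from h import *
c=load('w7'); f=lambda L:[(170+x/3-.3,90+y/3-.3) for x,y in L]
q=onz(c,f([(194,212),(311,212),(310,412),(196,412)]),53); print(q.round(1).tolist(),q.mean(0).round(1))
q=onz(c,f([(172,182),(337,182),(329,415),(179,415)]),31); print(q.round(1).tolist(),q.mean(0).round(1))
```

```text
[[377.0, 339.7, 53.0], [415.6, 335.7, 53.0], [409.2, 265.0, 53.0], [369.0, 269.2, 53.0]] [392.7 302.4  53. ]
[[368.6, 348.2, 31.0], [426.9, 342.1, 31.0], [417.0, 254.1, 31.0], [359.9, 260.1, 31.0]] [393.1 301.1  31. ]
```

>>> jog_arm --pt "0.019 -0.06 0 0 0 0 1" --pt "0.038 -0.12 0 0 0 0 1" --pt "0.057 -0.18 0 0 0 0 1" --pt "0.075 -0.24 0 0 0 0 1" --pt "0.095 -0.3 0 0 0 0 1" --pt "0.114 -0.36 0 0 0 0 1" --pt "0.132 -0.42 0 0 0 0 1" --pt "0.15 -0.48 0 0 0 0 1" --pt "0.17 -0.54 0 0 0 0 1" --pt "0.19 -0.6 0 0 0 0 1"

```text
clock: 15.5
eef_pos: [581.9, -295.7, 152.0]
eef_rot: [3.141, 0.0, 1.467]
wrist_force: [1.1, 0.5, 0.4]
finger_gap: 93.9
```

>>> jog_arm --pt "0.02 -0.06 0 0 0 0 1" --pt "0.02 -0.06 0 0 0 0 1" --pt "0.02 -0.06 0 0 0 0 1" --pt "0.02 -0.06 0 0 0 0 1" --pt "0.02 -0.06 0 0 0 0 1" --pt "0.02 -0.06 0 0 0 0 1" --pt "0.02 -0.06 0 0 0 0 1" --pt "0.02 -0.06 0 0 0 0 1" --pt "0.02 -0.06 0 0 0 0 1" --pt "0.02 -0.06 0 0 0 0 1"

```text
clock: 16.75
eef_pos: [601.6, -353.6, 151.9]
eef_rot: [-3.142, -0.0, 1.467]
wrist_force: [-0.4, 0.2, -1.0]
finger_gap: 94.0
```

Run:
```python
from h import *
s=manip.read_state(); print(s['clock'],s['eef_pos'],np.degrees(s['eef_rot']),s['wrist_force'])
c=shot('wrist','w8'); im=c['pixels']
p=proj(c,[602,-359,50])[0]; print(p,im[int(p[1]),int(p[0])])
cv2.imwrite('pics/w8c.png',cv2.resize(im,None,fx=1.5,fy=1.5,interpolation=cv2.INTER_CUBIC))
```

```text
16.75 [ 601.57093688 -353.61559035  151.92006947] [-1.79996104e+02 -1.67465382e-03  8.40434134e+01] [-0.35920038  0.19523695 -1.02585   ]
[255.1924716  199.09772449] [74 83 80]
```

View pics/w8c.png

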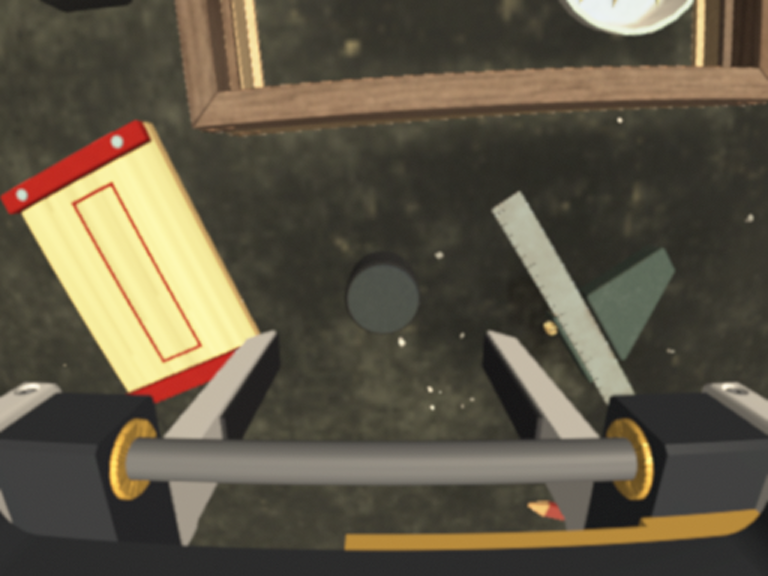

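Run:
```python
from h import *
c=load('w8'); f=lambda L:[(x/1.5-.2,y/1.5-.2) for x,y in L]
q=onz(c,f([(347,297),(419,297),(383,333),(383,262),(383,298)]),50); print(q.round(1))
H,S,V=hsvof(c); p=(255,200)
for lo in (60,66,72): print(meas(c,cv2.morphologyEx(((V>lo)&(V<100)&(S<45)).astype(np.uint8),cv2.MORPH_OPEN,np.ones((5,5),np.uint8)),p,50))
```

```text
[[ 577.2 -355.    50. ]
 [ 627.  -360.2   50. ]
 [ 599.4 -384.1   50. ]
 [ 604.6 -333.    50. ]
 [ 602.  -358.3   50. ]]
(array([ 601.8, -359.4]), array([48.3, 50. ]), np.float32(84.0), array([ 601.8, -359.3]))
(array([ 601.7, -360. ]), array([48.2, 48.9]), np.float32(84.0), array([ 601.7, -359.6]))
(array([ 602.2, -359.4]), array([47.1, 47.8]), np.float32(84.0), array([ 601.8, -359.6]))
```

>>> jog_arm --pt "0.0005 -0.0055 -0.02 0 0 0 0.85" --pt "0.0005 -0.0055 -0.06 0 0 0 0.85" --pt "0.0005 -0.0055 -0.1 0 0 0 0.85" --pt "0.0005 -0.0055 -0.13 0 0 0 0.85" --pt "0.0005 -0.0055 -0.143 0 0 0 0.85" --pt "0.0005 -0.0055 -0.143 0 0 0 0.85" --pt "0.0005 -0.0055 -0.143 0 0 0 0.3" --pt "0.0005 -0.0055 -0.143 0 0 0 0.3" --pt "0.0005 -0.0055 -0.143 0 0 0 0.3" --pt "0.0005 -0.0055 -0.143 0 0 0 0.3" --grip_force 35

```text
clock: 18.05
eef_pos: [602.3, -359.2, 9.7]
eef_rot: [3.141, 0.0, 1.467]
wrist_force: [-1.2, 0.7, 5.1]
finger_gap: 53.3
```

>>> jog_arm --pt "0 0 0.03 0 0 0 0.3" --pt "0 0 0.08 0 0 0 0.3" --pt "0 0 0.12 0 0 0 0.3" --pt "-0.015 0.04 0.12 0 0 0 0.3" --pt "-0.033 0.1 0.12 0 0 0 0.3" --pt "-0.05 0.155 0.12 0 0 0 0.3" --pt "-0.068 0.21 0.12 0 0 0 0.3" --pt "-0.087 0.27 0.12 0 0 0 0.3" --pt "-0.105 0.33 0.12 0 0 0 0.3" --pt "-0.123 0.385 0.12 0 0 0 0.3"

```text
clock: 19.3
eef_pos: [477.9, 27.7, 128.7]
eef_rot: [-3.141, -0.0, 1.467]
wrist_force: [1.1, -0.4, -4.3]
finger_gap: 53.6
```

>>> jog_arm --pt "-0.019 0.06 0 0 0 0 0.3" --pt "-0.036 0.12 0 0 0 0 0.3" --pt "-0.054 0.17 0 0 0 0 0.3" --pt "-0.068 0.22 0 0 0 0 0.3" --pt "-0.08 0.255 0 0 0 0 0.3" --pt "-0.0865 0.276 0 0 0 0 0.3" --pt "-0.0865 0.276 -0.02 0 0 0 0.3" --pt "-0.0865 0.276 -0.03 0 0 0 0.3" --pt "-0.0865 0.276 -0.03 0 0 0 0.3" --pt "-0.0865 0.276 -0.03 0 0 0 0.3"

```text
clock: 20.55
eef_pos: [392.9, 301.8, 99.5]
eef_rot: [3.141, -0.0, 1.466]
wrist_force: [0.2, -0.8, -3.5]
finger_gap: 53.5
```

Run:
```python
from h import *
s=manip.read_state(); print(s['clock'],s['eef_pos'],np.degrees(s['eef_rot']),s['wrist_force'],s['finger_gap'])
c=shot('wrist','w9'); im=c['pixels']
cv2.imwrite('pics/w9c.png',cv2.resize(im[80:320,140:370],None,fx=2.5,fy=2.5,interpolation=cv2.INTER_CUBIC))
```

```text
20.55 [392.92516833 301.83238347  99.46401159] [ 1.79973943e+02 -2.28188085e-02  8.40198085e+01] [ 0.17424415 -0.7540339  -3.45410347] 53.455451004040896
```

View pics/w9c.png

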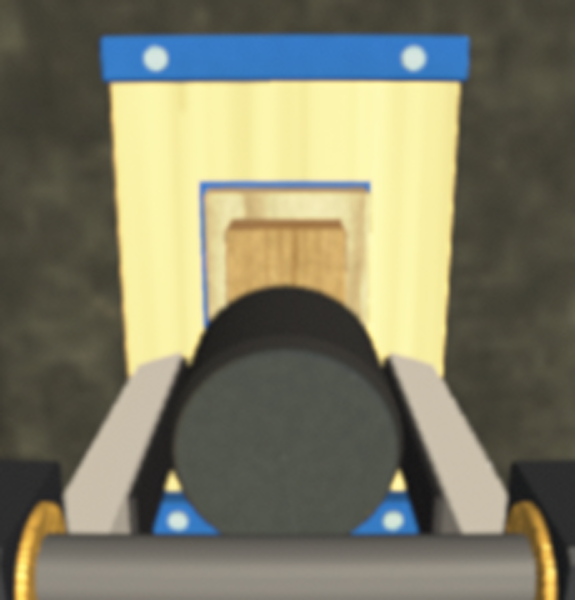

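Run:
```python
from h import *
c=load('w9'); f=lambda L:[(140+x/2.5-.3,80+y/2.5-.3) for x,y in L]
q=onz(c,f([(287,348),(172,450),(402,450)]),139.8); print(q.round(1),q[1:].mean(0), 'centre via far pt', q[0,:2]-25.5*np.array([.104,.995]))
```

```text
[[395.4 326.7 139.8]
 [367.8 305.6 139.8]
 [418.  300.3 139.8]] [392.90211741 302.96489259 139.8       ] centre via far pt [392.71099575 301.3089093 ]
```

>>> jog_arm --pt "0 0 -0.015 0 0 0 0.3" --pt "0 0 -0.027 0 0 0 0.3" --pt "0 0 -0.034 0 0 0 0.3" --pt "0 0 -0.0365 0 0 0 0.3" --pt "0 0 -0.0365 0 0 0 0.3" --pt "0 0 -0.0365 0 0 0 0.3" --pt "0 0 -0.0365 0 0 0 0.62" --pt "0 0 -0.0365 0 0 0 0.68" --pt "0 0 -0.0365 0 0 0 0.75" --pt "0 0 -0.0365 0 0 0 0.75"

```text
clock: 21.85
eef_pos: [392.6, 301.9, 62.5]
eef_rot: [3.141, -0.0, 1.467]
wrist_force: [-0.1, 0.5, 0.3]
finger_gap: 70.4
```

>>> jog_arm --pt "0 0 0.01 0 0 0 0.85" --pt "0 0 0.05 0 0 0 0.9" --pt "0 0 0.09 0 0 0 1" --pt "0 0 0.11 0 0 0 1" --pt "0 0 0.11 0 0 0 1" --pt "0 0 0.11 0 0 0 1" --pt "0 0 0.11 0 0 0 1" --pt "0 0 0.11 0 0 0 1" --pt "0 0 0.11 0 0 0 1" --pt "0 0 0.11 0 0 0 1"

```text
clock: 23.1
eef_pos: [392.6, 301.9, 172.3]
eef_rot: [-3.141, 0.0, 1.467]
wrist_force: [-0.1, 0.7, -0.1]
finger_gap: 94.5
```

Run:
```python
from h import *
s=manip.read_state(); print(s['clock'],s['eef_pos'],np.degrees(s['eef_rot']),s['wrist_force'],s['finger_gap'])
c=shot('wrist','w10'); im=c['pixels']
cv2.imwrite('pics/w10c.png',cv2.resize(im[80:320,140:370],None,fx=2.5,fy=2.5,interpolation=cv2.INTER_CUBIC))
```

```text
23.1 [392.59096832 301.90106284 172.32579776] [-1.79990942e+02  6.96948436e-03  8.40475696e+01] [-0.11150202  0.72496333 -0.14183048] 94.46250209418264
```

View pics/w10c.png

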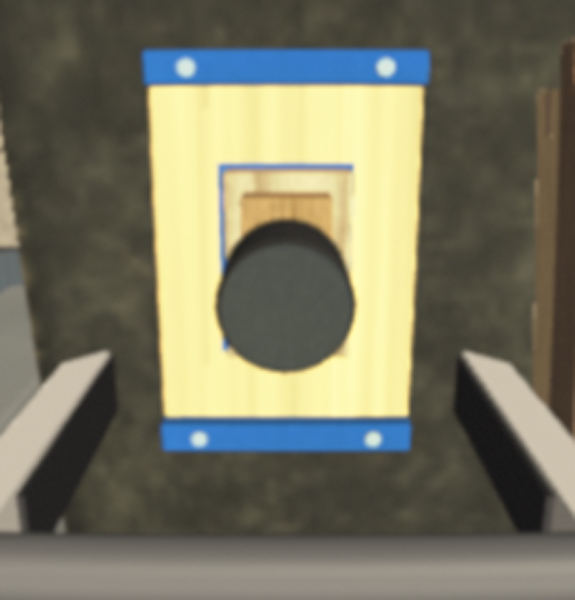

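The tin stands upright on the oak. Next is the walnut strip.

>>> jog_arm --pt "0.268 -0.243 0 0 0 0.058 1" --pt "0.268 -0.243 0 0 0 0.058 1" --pt "0.268 -0.243 -0.022 0 0 0.058 1" --pt "0.268 -0.243 -0.022 0 0 0.058 1" --pt "0.268 -0.243 -0.022 0 0 0.058 1" --pt "0.268 -0.243 -0.022 0 0 0.058 1" --pt "0.268 -0.243 -0.022 0 0 0.058 1" --pt "0.268 -0.243 -0.022 0 0 0.058 1" --pt "0.268 -0.243 -0.022 0 0 0.058 1" --pt "0.268 -0.243 -0.022 0 0 0.058 1"

```text
clock: 24.4
eef_pos: [660.3, 59.8, 151.0]
eef_rot: [3.141, -0.0, 1.589]
wrist_force: [0.3, -0.1, -0.2]
finger_gap: 93.8
```

Run:
```python
from h import *
c=load('w10'); print('tin',onz(c,[(140+286/2.5-.3,80+304/2.5-.3)],103))
s=manip.read_state(); print(s['clock'],s['eef_pos'],np.degrees(s['eef_rot']),s['wrist_force'])
c=shot('wrist','w11')
H,S,V=hsvof(c)
p=proj(c,[661,59,18])[0]; print(p)
for t in (85,95,105): print(meas(c,V>t,p,18))
```

```text
tin [[392.56968901 303.88061573 103.        ]]
24.4 [660.2917501   59.76982944 151.00652669] [ 1.79967419e+02 -3.23269344e-03  9.10708551e+01] [ 0.29996406 -0.12516081 -0.24684223]
[254.80485344 187.8216832 ]
(array([658.,  47.]), array([ 84. , 168.2]), np.float32(69.9), array([654.8,  45.8]))
(array([652.2,  55.5]), array([ 56.8, 147.2]), np.float32(90.8), array([659.7,  53.4]))
(array([653. ,  57.5]), array([ 54.1, 143.1]), np.float32(91.2), array([661.4,  57.5]))
```

View pics/w11.png

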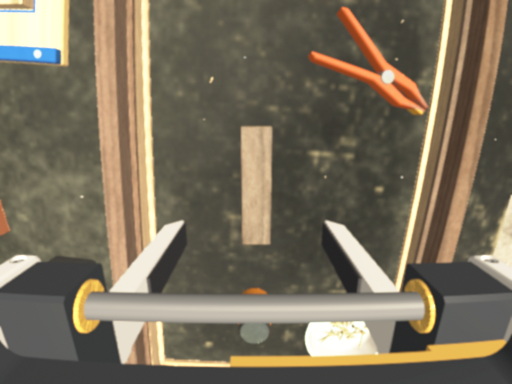

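Run:
```python
from h import *
c=load('w11'); H,S,V=hsvof(c)
m=cv2.morphologyEx((V>105).astype(np.uint8),cv2.MORPH_OPEN,np.ones((9,9),np.uint8)); print(meas(c,m,(255,188),18))
q=onz(c,[(241,126),(271.5,126),(270,244),(242,244)],18); print(q.round(1),q.mean(0))
cv2.imwrite('pics/w11c.png',cv2.resize(c['pixels'][115:255,220:300],None,fx=4,fy=4,interpolation=cv2.INTER_CUBIC))
```

```text
(array([662.3,  58.3]), array([ 35.7, 141.7]), np.float32(91.0), array([662.1,  58.5]))
[[644.7 127.8  18. ]
 [677.8 128.5  18. ]
 [680.8 -10.9  18. ]
 [646.8 -11.5  18. ]] [662.52664193  58.48150212  18.        ]
```

View pics/w11c.png

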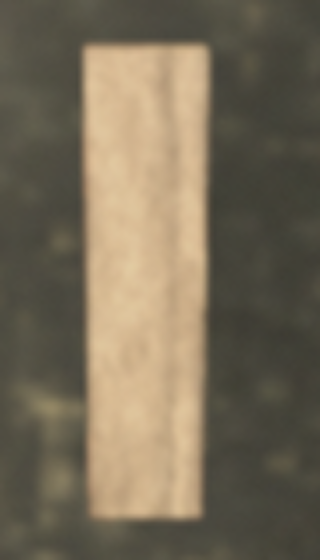

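>>> jog_arm --pt "0.002 -0.0015 -0.03 0 0 0 0.6" --pt "0.002 -0.0015 -0.07 0 0 0 0.6" --pt "0.002 -0.0015 -0.11 0 0 0 0.6" --pt "0.002 -0.0015 -0.135 0 0 0 0.6" --pt "0.002 -0.0015 -0.145 0 0 0 0.6" --pt "0.002 -0.0015 -0.145 0 0 0 0.6" --pt "0.002 -0.0015 -0.145 0 0 0 0.15" --pt "0.002 -0.0015 -0.145 0 0 0 0.15" --pt "0.002 -0.0015 -0.145 0 0 0 0.15" --pt "0.002 -0.0015 -0.145 0 0 0 0.15" --grip_force 20

```text
clock: 25.7
eef_pos: [662.9, 57.4, 6.2]
eef_rot: [3.141, -0.0, 1.588]
wrist_force: [-1.2, 0.5, 6.6]
finger_gap: 33.6
```

>>> jog_arm --pt "0 0 0.03 0 0 0 0.15" --pt "0 0 0.08 0 0 0 0.15" --pt "0 0 0.13 0 0 0 0.15" --pt "-0.02 -0.03 0.13 0 0 0.02 0.15" --pt "-0.055 -0.083 0.13 0 0 0.04 0.15" --pt "-0.09 -0.135 0.13 0 0 0.06 0.15" --pt "-0.122 -0.187 0.13 0 0 0.08 0.15" --pt "-0.158 -0.24 0.13 0 0 0.1 0.15" --pt "-0.19 -0.29 0.13 0 0 0.12 0.15" --pt "-0.22 -0.335 0.13 0 0 0.1333 0.15"

```text
clock: 26.95
eef_pos: [441.2, -279.2, 135.6]
eef_rot: [3.142, 0.0, 1.868]
wrist_force: [0.5, -1.6, -0.4]
finger_gap: 33.6
```

>>> jog_arm --pt "-0.02 -0.031 0 0 0 0 0.15" --pt "-0.0345 -0.054 0 0 0 0 0.15" --pt "-0.0345 -0.054 -0.02 0 0 0 0.15" --pt "-0.0345 -0.054 -0.04 0 0 0 0.15" --pt "-0.0345 -0.054 -0.04 0 0 0 0.15" --pt "-0.0345 -0.054 -0.04 0 0 0 0.15" --pt "-0.0345 -0.054 -0.04 0 0 0 0.15" --pt "-0.0345 -0.054 -0.04 0 0 0 0.15" --pt "-0.0345 -0.054 -0.04 0 0 0 0.15" --pt "-0.0345 -0.054 -0.04 0 0 0 0.15"

```text
clock: 28.2
eef_pos: [408.1, -331.6, 95.5]
eef_rot: [3.142, 0.0, 1.868]
wrist_force: [0.1, -0.2, -0.7]
finger_gap: 34.2
```

Run:
```python
from h import *
s=manip.read_state(); print(s['clock'],s['eef_pos'],np.degrees(s['eef_rot']),s['wrist_force'],s['finger_gap'])
c=shot('wrist','w12'); im=c['pixels']
cv2.imwrite('pics/w12c.png',cv2.resize(im[60:320,140:370],None,fx=2.3,fy=2.3,interpolation=cv2.INTER_CUBIC))
H,S,V=hsvof(c); m=((H<8)|(H>172))&(S>110)
for z in (12,24): blobs(c,m,z,60)
```

```text
28.2 [ 408.12439114 -331.60445599   95.52900174] [1.79996660e+02 5.16786397e-03 1.07002639e+02] [ 0.06208344 -0.2255425  -0.6932763 ] 34.18217241689758
[ 179   89  152   21 2764] (array([ 380.3, -242.2]), array([ 17.1, 135.7]), np.float32(17.0), array([ 380.5, -242.1]))
[220 277  10  18 159] (array([ 405.5, -433.3]), array([ 9.8, 21.3]), np.float32(105.4), array([ 406.1, -433.9]))
[278 277  11  18 162] (array([ 465.7, -414.9]), array([10.9, 21.3]), np.float32(108.5), array([ 465.7, -415.9]))
[ 69 345  40  18 518] (array([ 269.5, -579.9]), array([27.1, 51.7]), np.float32(15.1), array([ 271.8, -581.1]))
[ 179   89  152   21 2764] (array([ 380.6, -243. ]), array([ 16.3, 129.5]), np.float32(17.0), array([ 380.7, -242.9]))
[220 277  10  18 159] (array([ 404.6, -425.3]), array([ 9.3, 20.3]), np.float32(105.4), array([ 405.1, -425.9]))
[278 277  11  18 162] (array([ 462. , -407.8]), array([10.4, 20.3]), np.float32(108.5), array([ 462. , -408.7]))
[ 69 345  40  18 518] (array([ 274.8, -565.2]), array([25.9, 49.3]), np.float32(15.1), array([ 277. , -566.3]))
```

View pics/w12c.png

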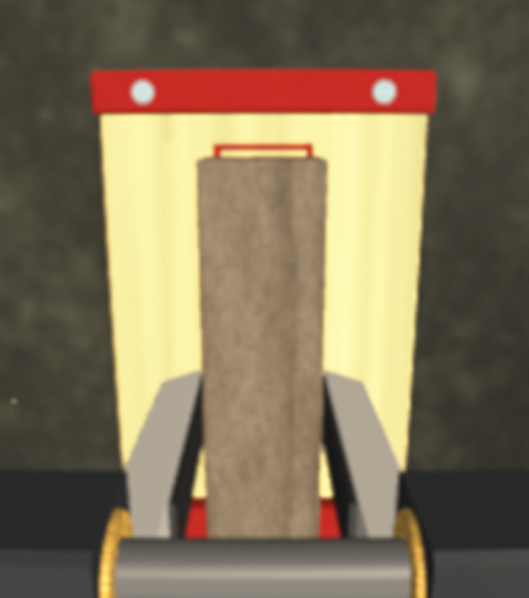

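Run:
```python
from h import *
c=load('w12'); f=lambda L:[(140+x/2.3-.3,60+y/2.3-.3) for x,y in L]
a=np.radians(107.); u=np.array([np.cos(a),np.sin(a)])
for n,L,z,h in (('waltop',[(197,160),(327,160)],107.3,70),('walbot',[(204,156),(322,156)],89.3,70),('outl',[(216,147.5),(312,147.5)],12,70),('screws',[(143,92),(385,92)],24,92)):
    q=onz(c,f(L),z); e=q[1]-q[0]; print(n,q.round(1).tolist(),np.linalg.norm(e).round(1),np.degrees(np.arctan2(e[1],e[0])).round(1),(q.mean(0)[:2]-u*h).round(1))
```

```text
waltop [[371.0, -269.6, 107.3], [402.5, -260.0, 107.3]] 32.9 17.0 [ 407.2 -331.7]
walbot [[371.1, -269.1, 89.3], [402.7, -259.4, 89.3]] 33.1 17.0 [ 407.4 -331.2]
outl [[368.9, -268.7, 12.0], [405.3, -257.6, 12.0]] 38.0 17.0 [ 407.5 -330.1]
screws [[338.0, -256.6, 24.0], [424.1, -230.3, 24.0]] 90.0 17.0 [ 407.9 -331.4]
```

>>> jog_arm --pt "0 0.0005 -0.03 0 0 0 0.15" --pt "0 0.0005 -0.055 0 0 0 0.15" --pt "0 0.0005 -0.07 0 0 0 0.15" --pt "0 0.0005 -0.0765 0 0 0 0.15" --pt "0 0.0005 -0.077 0 0 0 0.15" --pt "0 0.0005 -0.077 0 0 0 0.15" --pt "0 0.0005 -0.077 0 0 0 0.55" --pt "0 0.0005 -0.077 0 0 0 0.55" --pt "0 0.0005 -0.077 0 0 0 0.55" --pt "0 0.0005 -0.077 0 0 0 0.55"

```text
clock: 29.5
eef_pos: [408.1, -331.1, 18.5]
eef_rot: [3.142, 0.0, 1.867]
wrist_force: [0.7, -0.3, 0.6]
finger_gap: 51.5
```

>>> jog_arm --pt "0 0 0.03 0 0 0 0.8" --pt "0 0 0.08 0 0 0 0.9" --pt "0 0 0.13 0 0 0 1" --pt "0 0 0.132 0 0 0 1" --pt "0 0 0.132 0 0 0 1" --pt "0 0 0.132 0 0 0 1" --pt "0 0 0.132 0 0 0 1" --pt "0 0 0.132 0 0 0 1" --pt "0 0 0.132 0 0 0 1" --pt "0 0 0.132 0 0 0 1"

```text
clock: 30.75
eef_pos: [408.1, -331.1, 150.4]
eef_rot: [-3.142, -0.0, 1.868]
wrist_force: [-0.0, -0.4, -0.2]
finger_gap: 93.7
```

Run:
```python
from h import *
s=manip.read_state(); print(s['clock'],s['eef_pos'],np.degrees(s['eef_rot']),s['wrist_force'])
c=shot('wrist','w13'); im=c['pixels']; cv2.imwrite('pics/w13c.png',cv2.resize(im[90:290,170:340],None,fx=3,fy=3,interpolation=cv2.INTER_CUBIC))
```

```text
30.75 [ 408.09992694 -331.07556241  150.39198709] [-1.79996771e+02 -4.49701303e-03  1.07001970e+02] [-0.04331626 -0.42861452 -0.22049711]
```

View pics/w13c.png

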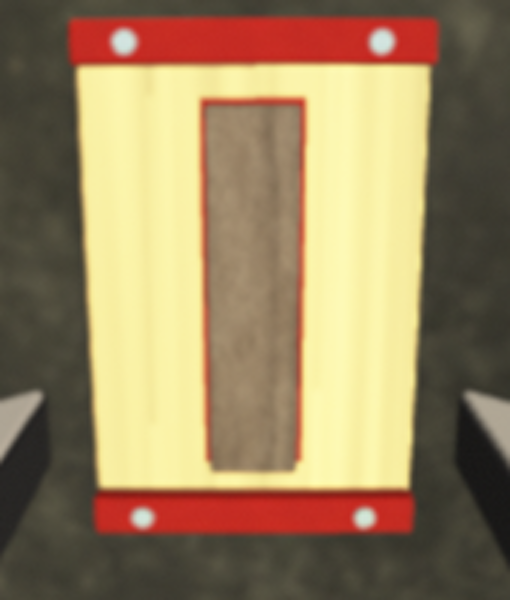

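The walnut sits centred in its outline. Next is the case.

>>> jog_arm --pt "0.0155 0.245 0 0 0 -0.192 1" --pt "0.0155 0.245 0 0 0 -0.192 1" --pt "0.0155 0.245 0 0 0 -0.192 1" --pt "0.0155 0.245 0 0 0 -0.192 1" --pt "0.0155 0.245 0 0 0 -0.192 1" --pt "0.0155 0.245 0 0 0 -0.192 1" --pt "0.0155 0.245 0 0 0 -0.192 1" --pt "0.0155 0.245 0 0 0 -0.192 1" --pt "0.0155 0.245 0 0 0 -0.192 1" --pt "0.0155 0.245 0 0 0 -0.192 1"

```text
clock: 32.05
eef_pos: [423.6, -86.4, 150.4]
eef_rot: [-3.141, -0.0, 1.465]
wrist_force: [0.2, 0.5, 0.0]
finger_gap: 94.1
```

Run:
```python
from h import *
s=manip.read_state(); print(s['clock'],s['eef_pos'],np.degrees(s['eef_rot']),s['wrist_force'])
c=shot('wrist','w14')
c2=load('w13'); f=lambda L:[(170+x/3-.3,90+y/3-.3) for x,y in L]
q=onz(c2,f([(203,103),(304,103),(295,470),(211,470)]),30); print('walnut',q.mean(0),q.round(1).tolist())
H,S,V=hsvof(c); im=c['pixels']
p=proj(c,[422,-86,40])[0]; print(p,im[int(p[1]),int(p[0])],(H[int(p[1]),int(p[0])],S[int(p[1]),int(p[0])]))
cv2.imwrite('pics/w14c.png',cv2.resize(im[60:320,120:390],None,fx=2.2,fy=2.2,interpolation=cv2.INTER_CUBIC))
```

```text
32.05 [423.56240614 -86.36727888 150.4045278 ] [-1.79993592e+02 -6.54140156e-04  8.39322346e+01] [0.20940291 0.51906047 0.00971013]
walnut [ 407.2976178 -329.7861673   30.       ] [[370.3, -268.6, 30.0], [403.8, -258.3, 30.0], [443.2, -391.4, 30.0], [411.9, -400.9, 30.0]]
[252.75262496 191.92337733] [101 114 111] (np.int64(37), np.int64(29))
```

View pics/w14c.png

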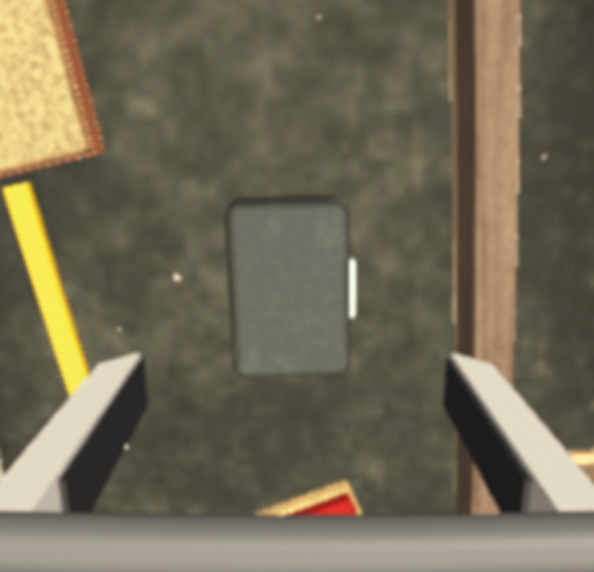

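Run:
```python
from h import *
c=load('w14'); f=lambda L:[(120+x/2.2-.3,60+y/2.2-.3) for x,y in L]
q=onz(c,f([(229,203),(349,203),(348,373),(235,373)]),40); print('case',q.mean(0).round(1),q.round(1).tolist())
print('clasp',onz(c,f([(349,288),(357,288),(353,258),(353,318)]),30).round(1).tolist())
print('frame',onz(c,f([(452,288)]),66),onz(c,f([(452,288)]),33))
H,S,V=hsvof(c)
for lo in (80,88,95):
  m=cv2.morphologyEx(((V>lo)&(V<140)&(S<50)).astype(np.uint8),cv2.MORPH_OPEN,np.ones((7,7),np.uint8)); print(meas(c,m,(252,192),40))
```

```text
case [420.8 -86.   40. ] [[396.9, -40.6, 40.0], [452.7, -46.5, 40.0], [445.1, -131.5, 40.0], [388.5, -125.4, 40.0]]
clasp [[449.9, -90.1, 30.0], [453.9, -90.5, 30.0], [453.1, -75.0, 30.0], [450.6, -106.0, 30.0]]
frame [[493.06602959 -85.37498748  66.        ]] [[500.86238487 -94.70966075  33.        ]]
(array([420.2, -86.8]), array([57.3, 86.1]), np.float32(85.2), array([420.7, -86.9]))
(array([420.3, -87. ]), array([54.9, 85.1]), np.float32(85.2), array([420.7, -87.1]))
(array([420.9, -86.8]), array([53.8, 83.3]), np.float32(85.2), array([420.9, -86.8]))
```

>>> jog_arm --pt "-0.0025 0 -0.02 0 0 0.004 0.87" --pt "-0.0025 0 -0.06 0 0 0.004 0.87" --pt "-0.0025 0 -0.1 0 0 0.004 0.87" --pt "-0.0025 0 -0.13 0 0 0.004 0.87" --pt "-0.0025 0 -0.143 0 0 0.004 0.87" --pt "-0.0025 0 -0.143 0 0 0.004 0.87" --pt "-0.0025 0 -0.143 0 0 0.004 0.4" --pt "-0.0025 0 -0.143 0 0 0.004 0.4" --pt "-0.0025 0 -0.143 0 0 0.004 0.4" --pt "-0.0025 0 -0.143 0 0 0.004 0.4" --grip_force 35

```text
clock: 33.35
eef_pos: [421.4, -86.2, 8.1]
eef_rot: [3.141, 0.0, 1.474]
wrist_force: [-2.1, 0.6, 8.4]
finger_gap: 59.8
```

>>> jog_arm --pt "0 0 0.03 0 0 0 0.4" --pt "0 0 0.07 0 0 0 0.4" --pt "-0.001 -0.03 0.09 0 0 0.03 0.4" --pt "-0.004 -0.08 0.09 0 0 0.07 0.4" --pt "-0.007 -0.13 0.09 0 0 0.11 0.4" --pt "-0.01 -0.18 0.09 0 0 0.15 0.4" --pt "-0.013 -0.225 0.09 0 0 0.18 0.4" --pt "-0.0135 -0.2445 0.09 0 0 0.188 0.4" --pt "-0.0135 -0.2445 0.09 0 0 0.188 0.4" --pt "-0.0135 -0.2445 0.09 0 0 0.188 0.4"

```text
clock: 34.6
eef_pos: [407.5, -329.7, 97.2]
eef_rot: [-3.141, -0.001, 1.868]
wrist_force: [-0.6, 0.2, -2.9]
finger_gap: 60.0
```

Run:
```python
from h import *
s=manip.read_state(); print(s['clock'],s['eef_pos'],np.degrees(s['eef_rot']),s['wrist_force'],s['finger_gap'])
c=shot('wrist','w15'); im=c['pixels']
cv2.imwrite('pics/w15c.png',cv2.resize(im[60:320,140:370],None,fx=2.3,fy=2.3,interpolation=cv2.INTER_CUBIC))
```

```text
34.6 [ 407.51108511 -329.74979558   97.24800379] [-1.79983936e+02 -4.20450980e-02  1.07002094e+02] [-0.57030937  0.21539675 -2.85051582] 59.96147198261842
```

View pics/w15c.png

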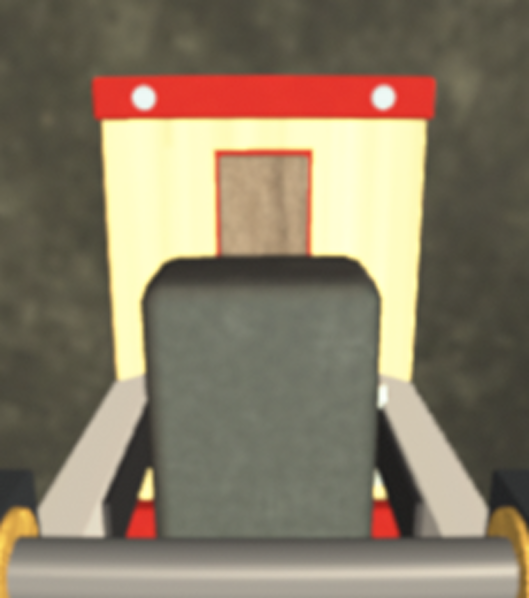

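Run:
```python
from h import *
c=load('w15'); f=lambda L:[(140+x/2.3-.3,60+y/2.3-.3) for x,y in L]
a=np.radians(107.); u=np.array([np.cos(a),np.sin(a)])
for n,L,z,h in (('top',[(145,295),(381,295)],127,44),('bot',[(165,257),(362,257)],89.3,45),('wal',[(218,153.5),(311,153.5)],30,70)):
    q=onz(c,f(L),z); e=q[1]-q[0]; print(n,q.round(1).tolist(),np.linalg.norm(e).round(1),np.degrees(np.arctan2(e[1],e[0])).round(1),(q.mean(0)[:2]-u*h).round(1))
```

```text
top [[368.5, -300.6, 127.0], [422.3, -284.1, 127.0]] 56.2 17.0 [ 408.3 -334.4]
bot [[367.2, -298.6, 89.3], [422.6, -281.7, 89.3]] 57.9 17.0 [ 408.1 -333.2]
wal [[370.5, -268.1, 30.0], [403.7, -258.0, 30.0]] 34.6 17.0 [ 407.6 -330. ]
```

>>> jog_arm --pt "-0.0005 0.0015 -0.02 0 0 0 0.4" --pt "-0.0005 0.0015 -0.04 0 0 0 0.4" --pt "-0.0005 0.0015 -0.053 0 0 0 0.4" --pt "-0.0005 0.0015 -0.058 0 0 0 0.4" --pt "-0.0005 0.0015 -0.059 0 0 0 0.4" --pt "-0.0005 0.0015 -0.059 0 0 0 0.4" --pt "-0.0005 0.0015 -0.059 0 0 0 0.68" --pt "-0.0005 0.0015 -0.059 0 0 0 0.74" --pt "-0.0005 0.0015 -0.059 0 0 0 0.82" --pt "-0.0005 0.0015 -0.059 0 0 0 0.82"

```text
clock: 35.9
eef_pos: [407.1, -329.1, 38.5]
eef_rot: [3.142, 0.0, 1.868]
wrist_force: [-0.6, -0.5, 0.4]
finger_gap: 76.8
```

>>> jog_arm --pt "0 0 0.02 0 0 0 0.85" --pt "0 0 0.06 0 0 0 0.9" --pt "0 0 0.1 0 0 0 1" --pt "0 0 0.132 0 0 0 1" --pt "0 0 0.132 0 0 0 1" --pt "0 0 0.132 0 0 0 1" --pt "0 0 0.132 0 0 0 1" --pt "0 0 0.132 0 0 0 1" --pt "0 0 0.132 0 0 0 1" --pt "0 0 0.132 0 0 0 1"

```text
clock: 37.15
eef_pos: [407.1, -329.1, 170.3]
eef_rot: [-3.141, -0.0, 1.868]
wrist_force: [0.8, -0.3, -0.9]
finger_gap: 93.9
```

Run:
```python
from h import *
s=manip.read_state(); print(s['clock'],s['eef_pos'],np.degrees(s['eef_rot']),s['wrist_force'])
c=shot('wrist','w16'); im=c['pixels']; cv2.imwrite('pics/w16c.png',cv2.resize(im[90:290,170:340],None,fx=3,fy=3,interpolation=cv2.INTER_CUBIC))
shot('scene','scene1'); shot('top','top1')
```

```text
37.15 [ 407.08702205 -329.05536124  170.30174433] [-1.79992050e+02 -1.09211424e-02  1.07005370e+02] [ 0.84456267 -0.27836622 -0.91359751]
```

View pics/w16c.png

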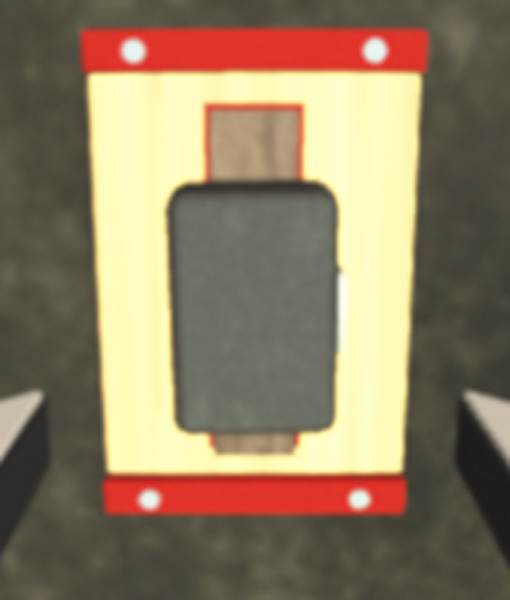

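View pics/scene1.png

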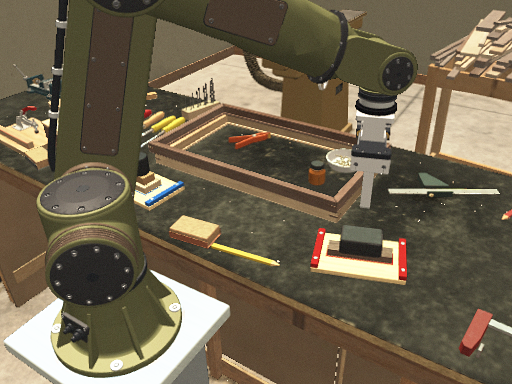

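View pics/top1.png

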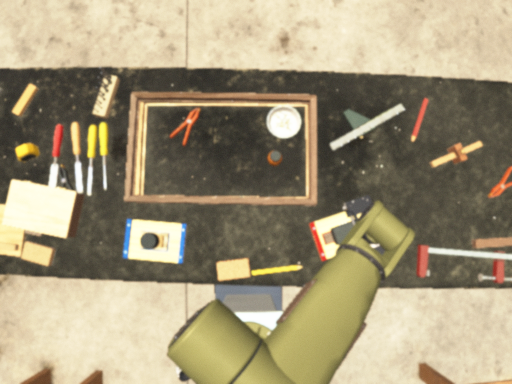

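Everything stands in place. I'll check the case's centring on the strip and the blue stack from the top camera.

Run:
```python
from h import *
c=load('w16'); f=lambda L:[(170+x/3-.3,90+y/3-.3) for x,y in L]
q=onz(c,f([(169,190),(336,190),(334,431),(177,431)]),69); print('case',q.mean(0).round(1),q.round(1).tolist())
q=onz(c,f([(207,108),(302,108),(295,453),(214,453)]),30); print('wal',q.mean(0).round(1),q.round(1).tolist())
c=load('top1'); H,S,V=hsvof(c)
p=proj(c,[393,302,103])[0]; print(p)
print('tin',meas(c,(V<130),p,103)); cv2.imwrite('pics/t1c.png',cv2.resize(c['pixels'][205:280,110:200],None,fx=6,fy=6,interpolation=cv2.INTER_CUBIC))
```

```text
case [ 407.  -329.3   69. ] [[367.3, -296.3, 69.0], [420.4, -280.1, 69.0], [447.1, -362.1, 69.0], [393.2, -378.6, 69.0]]
wal [ 407.4 -329.5   30. ] [[370.2, -268.5, 30.0], [403.9, -258.2, 30.0], [443.6, -390.8, 30.0], [411.7, -400.6, 30.0]]
[147.45248894 239.99311716]
tin (array([389.8, 295.6]), array([43.5, 53.8]), np.float32(89.4), array([390.5, 295.5]))
```

View pics/t1c.png

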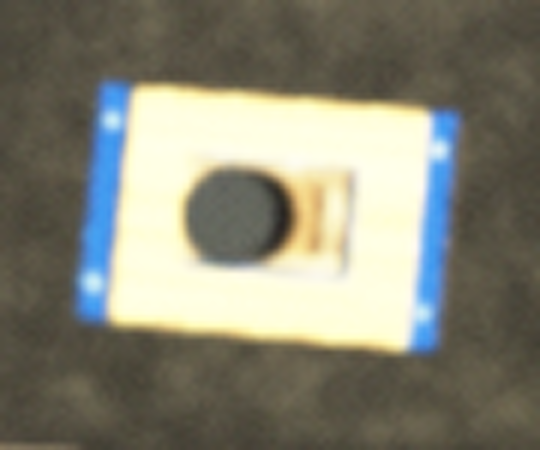

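Run:
```python
from h import *
c=load('top1')
f=lambda L:[(110+x/6-.4,205+y/6-.4) for x,y in L]
print(onz(c,f([(236,216),(187,216),(285,216),(240,165),(240,266)]),103).round(1))
s=onz(c,f([(112,120),(92,282),(439,150),(422,314)]),24); print('screws',s.mean(0))
c=load('w10'); g=lambda L:[(140+x/2.5-.3,80+y/2.5-.3) for x,y in L]
q=onz(c,g([(217,304),(355,304),(286,372),(286,238)]),103); print(q.round(1)); 
q=onz(c,g([(242,195),(330,195)]),53);print('oak far',q.round(1), q.mean(0)[:2]-35*np.array([.104,.9946]))
s=onz(c,g([(186,68),(386,67),(199,439),(373,439)]),24); print('screws',s.mean(0))
```

```text
[[391.1 297.3 103. ]
 [391.4 323.2 103. ]
 [390.7 271.5 103. ]
 [417.5 295.3 103. ]
 [365.2 295.1 103. ]]
screws [391.07083958 301.02985213  24.        ]
[[367.2 306.5 103. ]
 [417.9 301.2 103. ]
 [389.8 277.1 103. ]
 [395.1 328.5 103. ]]
oak far [[377.4 339.2  53. ]
 [414.8 335.3  53. ]] [392.46325446 302.45998822]
screws [392.19942716 299.36283164  24.        ]
```

Run:
```python
from h import *
c=load('top1')
f=lambda L:[(110+x/6-.4,205+y/6-.4) for x,y in L]
for n,P in (('tintop',[393,301.5,103]),('palecorners R',[[427-9.4,252.8,31],[359.5,259,31]]),('oak R',[[409,265.5,53],[369.5,269.5,53]])):
    print(n,((proj(c,P)+.4-[110,205])*6).round(0).tolist())
s=load('scene1'); print(proj(s,[[393,301.5,103],[393,301.5,53],[392,300,12]]))
cv2.imwrite('pics/s1c.png',cv2.resize(s['pixels'][130:215,115:195],None,fx=7,fy=7,interpolation=cv2.INTER_CUBIC))
```

```text
tintop [[228.0, 212.0]]
palecorners R [[349.0, 167.0], [338.0, 273.0]]
oak R [[318.0, 182.0], [310.0, 256.0]]
[[136.49859978 155.05668603]
 [139.29555362 171.14559217]
 [141.67168783 184.16785224]]
```

View pics/s1c.png

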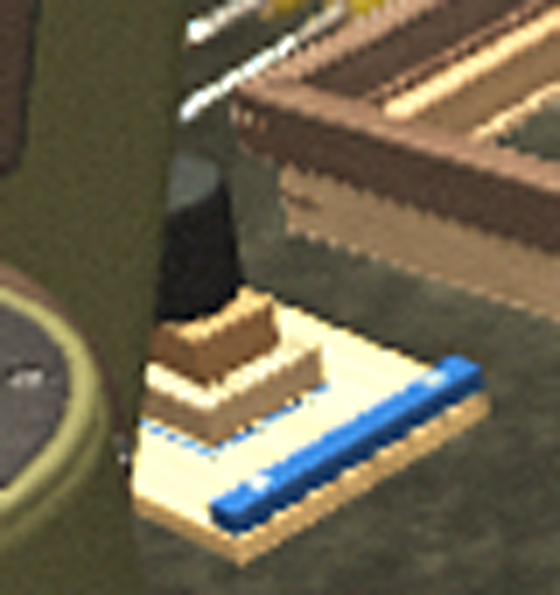

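>>> jog_arm --pt "0.002 0.06 0.01 0 0 0.08 1" --pt "0.002 0.12 0.01 0 0 0.16 1" --pt "0.002 0.18 0.01 0 0 0.24 1" --pt "0.002 0.24 0.01 0 0 0.32 1" --pt "0.002 0.3 0.01 0 0 0.4 1" --pt "0.002 0.36 0.01 0 0 0.48 1" --pt "0 0.42 0.01 0 0 0.56 1" --pt "-0.005 0.48 0.01 0 0 0.64 1" --pt "-0.01 0.54 0.01 0 0 0.72 1" --pt "-0.015 0.6 0.01 0 0 0.8 1"

```text
clock: 38.55
eef_pos: [391.6, 273.0, 180.7]
eef_rot: [-3.142, 0.001, -2.734]
wrist_force: [1.3, -0.9, 0.4]
finger_gap: 93.8
```

>>> jog_arm --pt "0 0.03 0 0 0 0.08 1" --pt "0 0.03 0 0 0 0.16 1" --pt "0 0.03 0 0 0 0.24 1" --pt "0 0.03 0 0 0 0.32 1" --pt "0 0.03 0 0 0 0.39 1" --pt "0 0.03 0 0 0 0.39 1" --pt "0 0.03 0 0 0 0.39 1" --pt "0 0.03 0 0 0 0.39 1" --pt "0 0.03 0 0 0 0.39 1" --pt "0 0.03 0 0 0 0.39 1"

```text
clock: 39.8
eef_pos: [392.1, 300.9, 180.5]
eef_rot: [-3.142, 0.0, -1.924]
wrist_force: [-0.8, -1.0, -0.1]
finger_gap: 93.7
```

Run:
```python
from h import *
s=manip.read_state(); print(s['clock'],s['eef_pos'],np.degrees(s['eef_rot']),s['joints'].round(2))
c=shot('wrist','w17'); im=c['pixels']
cv2.imwrite('pics/w17c.png',cv2.resize(im[80:320,140:370],None,fx=2.5,fy=2.5,interpolation=cv2.INTER_CUBIC))
```

```text
39.8 [392.11710234 300.91850759 180.46136977] [-1.79998240e+02  2.19795776e-03 -1.10225469e+02] [ 0.58  0.2   1.71 -0.    1.24 -2.21]
```

View pics/w17c.png

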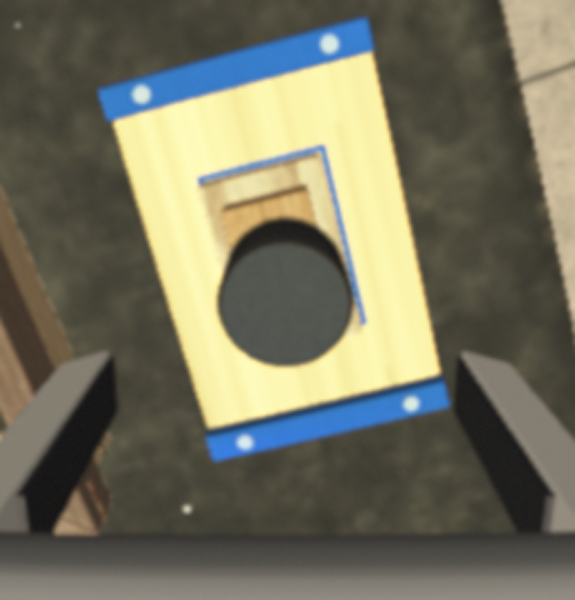

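Run:
```python
from h import *
c=load('w17'); g=lambda L:[(140+x/2.5-.3,80+y/2.5-.3) for x,y in L]
q=onz(c,g([(219,300),(352,300),(285.5,366),(285.5,236)]),103); print('tin',q.round(1).tolist(),q[:2].mean(0),q[2:].mean(0))
s=onz(c,g([(142,95),(330,44),(245,442),(411,404)]),24); print('screws',s.mean(0))
q=onz(c,g([(222,208),(306,187)]),53); print('oak -y edge',q.round(1).tolist(), q.mean(0)[:2]+35*np.array([.104,.9946]))
q=onz(c,g([(199,186),(322,153)]),31); print('pale -y edge?',q.round(1).tolist(), q.mean(0)[:2]+45*np.array([.104,.9946]))
```

```text
tin [[414.5, 289.7, 103.0], [366.9, 307.2, 103.0], [400.0, 323.7, 103.0], [382.1, 275.2, 103.0]] [390.68507519 298.44691603 103.        ] [391.05220177 299.44425393 103.        ]
screws [391.74003094 299.6996412   24.        ]
oak -y edge [[407.4, 262.9, 53.0], [369.6, 267.0, 53.0]] [392.09527108 299.77576333]
pale -y edge? [[416.7, 252.0, 31.0], [357.6, 257.5, 31.0]] [391.8350058  299.51986005]
```

The opposite view resolves the disagreement. Averaging both sides, the board centre is (391.9, 299.6), pale (392.5, 300.3), oak (392.3, 301.1) and tin (391.7, 300.9), so all are within about 1.5 mm. Handing in.

```bash
python3 -c "
from cell import manip
print(manip.sign_off())"
```

```text
the job is handed in; nothing more can be done
None
```

Both packs are set up as asked, and I handed the job in at about 40 s on the clock. On the blue board I laid the pale piece, then the oak, then stood the tin on top. On the red board I laid the walnut strip, then the case flat on it. The jar and the pliers beside it were left alone.

**Blue board:** averaged over two opposite wrist views, pale, oak and tin are each within about 1.5 mm of the board centre. Their long sides line up with the board, and the tin stands upright.

**Red board:** in one wrist view, the case measured within 0.5 mm of the walnut strip's centre, and the strip sits in its outline. I viewed this board from one side only, so allow about 2 mm.

**What disagreed:** single views of the tin differed. The top camera put it about 4 mm to one side along the board, and the first wrist view about 3 mm to the other. The opposite wrist view showed this was a viewing bias that grows with height. The top camera's own reading was never explained beyond that.

The highest wrist force reported at the end of any move was about 9 N. The gripper was open and clear, 180 mm above the bench, at hand-in.

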